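# Take the battery cover off an EEG head box

## Task

Open the battery bay of the EEG head box for service: loosen its cover's three captive thumbscrews, in any order, each by a quarter turn anticlockwise until its bar lies level across the slope, then take the cover by its bow handle, lift it straight out of the sloping face and lay it gently, handle up and flat, in the steel tray, without dropping it. Let go, and leave the bottle, the jar and the cup where they stand.

Things in the scene. Friction and masses are not known exactly. Their poses are not given: they have to be found in the camera images.
- headbox: EEG head box, fixed: white slab 220 x 332 x 55 mm on a desk stand, face sloping 25 degrees. Origin on the table, 120 mm under the face's centre; x points (level) to the high side, away from the robot at yaw 0, y to the left, z up. Face edges are 74 mm (low) and 166 mm (high) above the table. The bay with the cover is on the right, centred at y = -40 mm; left of it a flat input panel.
- right_guard (a point): middle of the top of the right-hand of two bow guards, round bars 8 mm thick that stand up from the face along its left and right edges (200 mm along the slope, tops 40 mm above the face), fixed to the box. They run up the slope at y = -161 and +161 mm of the box; the right one leaves 47 mm between its inner side and the axis of the lower right screw.
- cover: the cover: loose aluminium plate 170 (x) x 200 (y) x 5 mm, 0.35 to 0.6 kg with its 3 screws. Origin: centre of its underside; z = outward normal (25 degrees from vertical at the start, leaning towards the box's low side), x up the slope, y level. It starts flush in a recess 5 mm deep with 3 mm play and comes out along z. Screw tongues reach 11.5 mm below it; laid flat, it stands on them.
- cover_handle (a point): centre of the bar of the cover's bow handle, 44 mm above the cover's origin along its z; axes as the cover's. The bar is level and straight, 100 mm long (y), 14 mm thick (x), 12 mm high (z), on two posts 44 mm to either side of its middle; its top is 45 mm above the cover's top face.
- screw_low_left_grip (a point): grip point of the lower left thumbscrew, on its axis, 24 mm above the cover's top face, at (-60, 70) mm in the cover's x, y. Its head is a black bar 54 mm long (x of this point), 13 mm thick (y), reaching from 5 to 32 mm above the cover, on a collar 26 mm across; z is the axis, along the cover's normal. The point turns with the screw.
- screw_low_right_grip (a point): the same for the lower right thumbscrew, at (-60, -70) mm in the cover's x, y.
- screw_top_grip (a point): the same for the upper thumbscrew, at (60, 0) mm in the cover's x, y.
- screw_low_left (a joint): turn of the lower left thumbscrew, rad: 0 = tight, bar along the cover's x (up and down the slope); grows anticlockwise as seen facing the cover; 1.571 = loose, at its stop, bar level (along the cover's y). A tongue below, parallel to the bar, holds the cover until about 1.35. Stiff (0.08 N m), stays where it is left. Starts between 0.1 and 0.5.
- screw_low_right (a joint): the same for the lower right thumbscrew.
- screw_top (a joint): the same for the upper thumbscrew.
- tray_in (a point): centre of the inner floor of the steel tray, 5 mm above the table; fixed; open at the top, inner 230 (x) x 260 (y) mm, walls 5 mm thick, rim 30 mm above the table. x and y along its sides, z up.
- gel_bottle: gel bottle, 60 mm across, 190 mm tall, upright; origin at the centre of its foot. Bystander.
- paste_jar: paste jar, 68 mm across, 70 mm tall, upright; origin at the centre of its foot. Bystander.
- steel_cup: steel cup, 68 mm across the rim, 100 mm tall, upright; origin at the centre of its foot. Bystander.

How it is judged:
By the outcome, as a careful person would: the job done as asked, in the order asked, and still so for the second after the job is handed in, with the robot touching nothing.
It also fails if it takes over 72 s, if anything falls off the work surface, if the arm or the gripper's body presses on something with over 40 N, if the wrist force passes 120 N, or if a joint passes its speed limit or range.

## Robot

A 6-joint arm with a two-finger parallel gripper is mounted at the origin on the work surface. World frame = base frame: x ahead of the robot, y to its left, z up, the work surface at z = 0. Lengths are in mm, angles in rad, forces in N, time in s.
With the tool pointing down it reaches from about 350 to 875 mm from the base axis. Payload 4.2 kg.
Tool frame: the origin (TCP) lies at the very end of the fingers, on their centre line; the grasp point (between the pads) lies 19 mm behind it; z points along the fingers, y is the direction in which the jaws open and shut (so a half turn about z gives the same grasp; the last joint's range is limited). The gripper opens to 85 mm and grips with 20 to 120 N. Pads are 22 mm wide; open, the fingers measure 114 mm over their backs; the gripper's body (76 mm by 85 mm) begins 54 mm behind the grasp point. The pads swing forward as they close: fully open they stand 13 mm farther back than shut.
Start: joints at [1.592, 0.385, 0.008, 0, -1.194, -0.259], TCP at [147.197, 607.398, 203.012] pointing down, gripper open.
Joint ranges: [-3.14, 3.14], [-1.21, 2.06], [-1.07, 1.41], [-3.16, 2.05], [-2.99, -0.16], [-3.1, 3.1]. Speed limits (rad/s): [2.79, 2.79, 3.14, 3.14, 3.14, 3.14].

## Interface

Orientations are given as a unit quaternion [x, y, z, w].
In Python, from bench import telemetry, eyes, arm gives the robot as it stands. The module is installed in compiled form; this text tells all that it offers.
- The arm moves only by the tool move_arm, never from a script. Its argument "deltas" is text: rows parted by semicolons, each of 6 numbers parted by spaces: the shift along the tool's x, y, z in cm, then the turn, a rotation vector about the tool's x, y, z in rad. A call has 1 to 12 rows; each row shifts and turns the commanded pose from where the row before left it, along the tool's axes as they then stand; what a row does not reach is not made up. A row lasts 1/8 s, in which the tool goes at most 62.5 mm and 10.7 degrees, less where a joint would pass 70% of its speed; a pose out of reach is approached as far as the arm can. A call is refused whole if a number of a shift passes 6.25 or a number of a turn 0.188, either way. A call with a gripper value outside its range is refused whole. "grip" is the finger opening in cm, from 0 to 8.54, set as the call begins (left out, the last holds). The fingers move at their own pace and stop on an object; the grip force is fixed at half the most. Time passes only in rows, so rows that do not move let the fingers close. It gives the time, the measured TCP pose, the force and the opening at its end, in the units of the state.
- telemetry.read_state(): the state, without advancing time (a new reading comes with each control period).
- eyes.get_image(name): name is "scene" or "top" or "wrist"; returns a dict with "pixels" (480x640x3 uint8, blue, green, red), "range_z" (480x640 float32, mm along the optical axis (not along the pixel's ray), 0 where there is no reading), "fx", "fy", "cx", "cy" (pixels), "origin" and "orientation" of the camera in the world; the wrist camera has in their place "tool_from_camera" (4x4, takes a point from camera to tool coordinates, whose origin is the TCP and whose axes are the flange's). Camera axes: x right, y up, looking along -z (the intrinsics and any distortion apply to the point x, -y, -z); pixel columns grow to the right and rows downward; lengths in mm; the calibration is good to about 2 mm. The wrist camera is an equidistant fisheye: a pixel r from the principal point sees the ray r / f radians off the axis. A picture is of the moment at which its call begins: read the wrist's pose just before it.
- arm.job_done(): hands the job in, once; it reports no verdict.
Trained networks look in a picture, given as the dict that the camera call returned (one of the last four; its "shot" number tells which), for a name from the list of things; names that differ only in an ending like _2 or _b are one class to them, and where a whole thing is asked for, a point or a joint stands for the part that bears it (a point fixed in the world has none). Each returns a list of dicts, best first, with "p" (0 to 1); they miss things now and then, are a little off and sometimes report something else, mostly with a low value. They report only what shows in the picture. A call takes as long as a camera call.
- eyes.boxes_of(picture, name): "point" ([x, y, z] in mm, in world coordinates, good to about 4 mm: the middle of the surface that is visible of it).
The state is a dict: "clock": time; "joints": joint angles; "joint_vel": joint speeds; "joint_efforts": joint torques, N m; "position": TCP position; "ee_rot": TCP orientation; "contact_force": force on the tool from outside, world axes, zero at the start; "wrist_torque": the same for the moment, N m; "gripper_width": finger opening in mm.
Only numpy, scipy, OpenCV 4.12 (cv2) and the standard library are available. Lean on these libraries where they do the work, as an engineer would, in place of code of your own. Each camera call takes 0.05 s, during which the arm holds its last target.

## Working session

There is one attempt and no reset: what is moved stays moved. The work goes in short steps, Python scripts to look and compute and a tool call to move; the robot and the scene stay as the last step left them, time stands still between calls to the robot, and variables do not carry over. Pictures are saved under pics/ and viewed, and the job is handed in when it is done.

Besides the shell and the picture viewer there is one more tool, called after "Emit:" as name(argument=value, ...) on one line, values as JSON. move_arm: Moves the arm, as the interface text tells. Its arguments: {"type":"object","properties":{"deltas":{"type":"string"},"grip":{"type":"number"}},"required":["deltas"]}

```bash
mkdir -p pics; ls
cat > h.py <<'E'
import numpy as np, cv2
from scipy.spatial.transform import Rotation as R
from bench import telemetry, eyes, arm
def save(im,name): cv2.imwrite('pics/%s.png'%name, im['pixels'])
E
python3 - <<'E'
from h import *
s=telemetry.read_state(); print(s)
for n in ['scene','top','wrist']:
    im=eyes.get_image(n); save(im,n+'0'); print({k:v for k,v in im.items() if k not in('pixels','range_z')})
    np.save(n+'0_z.npy',im['range_z'])
    if n!='wrist':
        for t in ['headbox','cover','cover_handle','screw_low_left','screw_low_right','screw_top','gel_bottle','paste_jar','steel_cup','right_guard','tray_in','screw_top_grip']:
            try: print(t,[(np.round(d['point']),round(d['p'],2)) for d in eyes.boxes_of(im,t)][:3])
            except Exception as e: print(t,e)
E
```

```text
pics
{'clock': 0.0, 'joints': array([ 1.59157754e+00,  3.85553438e-01,  6.62488924e-03, -5.35579168e-04,
       -1.19400667e+00, -2.58597281e-01]), 'joint_vel': array([-0.00078147, -0.00148095, -0.00044875, -0.00132753,  0.00060844,
        0.0008609 ]), 'joint_efforts': array([ 1.13729220e-03, -3.92290092e+01,  1.88399702e+01,  4.18608919e+00,
       -4.67366845e-03,  1.20809611e-05]), 'position': array([147.06068205, 606.77920143, 201.9177474 ]), 'ee_rot': array([ 9.92926442e-01, -1.18726051e-01, -9.75699681e-05,  1.09368188e-03]), 'contact_force': array([-0.15441162,  0.63448169,  0.09713141]), 'wrist_torque': array([-0.04589958, -0.03568745, -0.0326435 ]), 'gripper_width': 85.53674698503718}
{'fx': 560.4719591934182, 'fy': 560.4719591934182, 'cx': 321.1051365446922, 'cy': 238.64284441325776, 'origin': array([1469.39837632, -352.93480223, 1220.13143299]), 'orientation': array([0.27022089, 0.2033651 , 0.54481824, 0.76733069]), 'shot': 1}
headbox [(array([ 635., -262.,  124.]), 0.95)]
cover [(array([ 532., -318.,  130.]), 0.69)]
cover_handle [(array([ 529., -319.,  133.]), 0.68)]
sc
[... 1330 characters left out ...]
(array([ 787., -127.,   51.]), 0.87), (array([ 538., -317.,  126.]), 0.3)]
right_guard [(array([ 564., -202.,  132.]), 0.72)]
tray_in [(array([562., 300.,   4.]), 0.74)]
screw_top_grip [(array([ 580., -319.,  168.]), 0.79)]
{'fx': 371.64829954431775, 'fy': 371.64829954431775, 'cx': 319.9795243558662, 'cy': 240.06644987391363, 'tool_from_camera': array([[ 9.22481056e-05,  9.51328422e-01,  3.08178885e-01,
         7.92115217e+01],
       [ 9.99999880e-01,  6.05473376e-05, -4.86238691e-04,
         3.38235377e-01],
       [-4.81232098e-04,  3.08178893e-01, -9.51328302e-01,
        -1.71845524e+02],
       [ 0.00000000e+00,  0.00000000e+00,  0.00000000e+00,
         1.00000000e+00]]), 'shot': 3}
```

View pics/scene0.png

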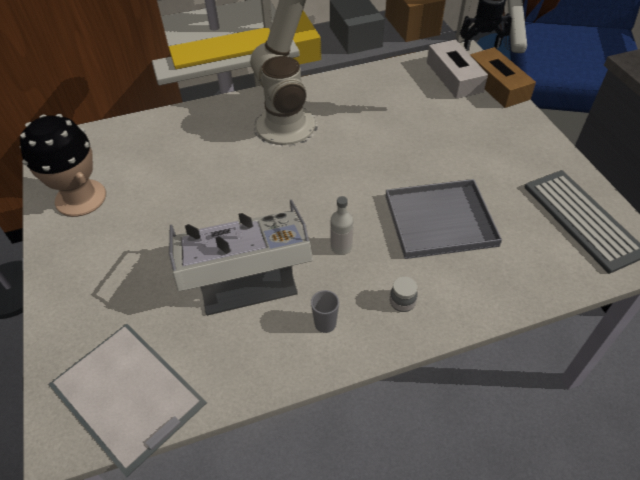

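View pics/top0.png

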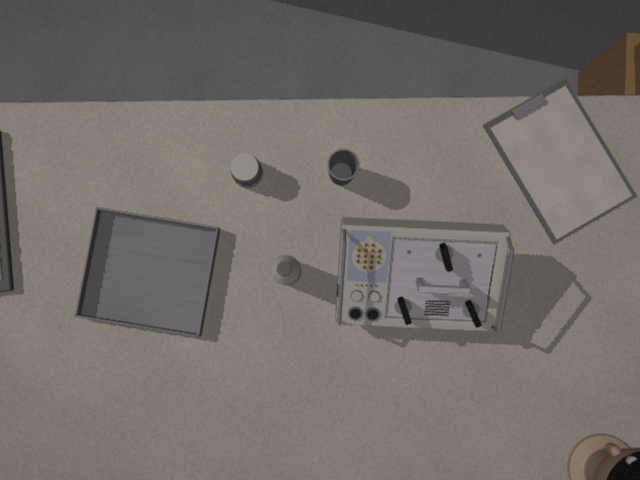

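View pics/wrist0.png

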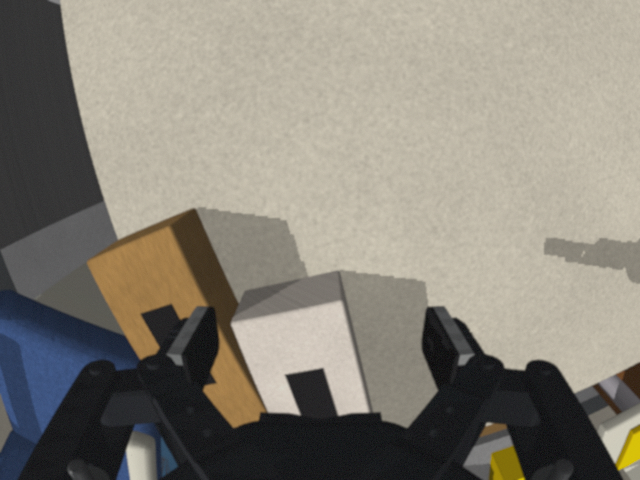

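Both views show the head box at right, with bars at about (405,311), (473,314) and (446,257) in the top view. The tray is at about (150,270), with the bottle at (286,270) between them. Next I'll measure the cover plane and screw bars from depth.

```bash
cat >> h.py <<'E'
def cloud(im):
    z=im['range_z'].astype(float); v,u=np.mgrid[:480,:640]
    p=np.stack([(u-im['cx'])/im['fx']*z,-(v-im['cy'])/im['fy']*z,-z],-1)
    P=p@R.from_quat(im['orientation']).as_matrix().T+im['origin']
    P[z<=0]=np.nan
    return P
E
python3 - <<'E'
from h import *
for n in ['top','scene']:
    im=eyes.get_image(n); P=cloud(im); g=im['pixels'].mean(-1)
    ok=np.isfinite(P[...,0])
    # face plane: cover region
    m=ok&(abs(P[...,0]-530)<75)&(abs(P[...,1]+315)<95)&(P[...,2]>80)
    Q=P[m]; 
    rng=np.random.default_rng(0);best=0
    for _ in range(500):
        a=Q[rng.choice(len(Q),3,False)]; nn=np.cross(a[1]-a[0],a[2]-a[0]); L=np.linalg.norm(nn)
        if L<1e-6: continue
        nn/=L; d=abs((Q-a[0])@nn)<2.5
        if d.sum()>best: best=d.sum(); B=d
    c=Q[B].mean(0); nn=np.linalg.svd(Q[B]-c)[2][2]; nn*=np.sign(nn[2])
    print(n,'plane',best,len(Q),c.round(1),nn.round(4),'tilt',np.degrees(np.arccos(nn[2])).round(2),'yaw',np.degrees(np.arctan2(-nn[1],-nn[0])).round(2),'z at(533,-314)',c[2]-(nn[0]*(533-c[0])+nn[1]*(-314-c[1]))/nn[2])
    h=(P-c)@nn
    x=np.array([nn[2],0,-nn[0]]);x-=x@nn*nn
    # x up the slope = horizontal dir opposite of nn horizontal
    ex=np.array([0,0,1])-nn[2]*nn; ex/=np.linalg.norm(ex); ey=np.cross(nn,ex)
    m=ok&(g<60)&(h>8)&(h<45)&(abs(P[...,0]-530)<120)&(abs(P[...,1]+315)<120)
    k,lab,st,ce=cv2.connectedComponentsWithStats(m.astype(np.uint8))
    for i in range(1,k):
        if st[i,4]<30: continue
        q=P[lab==i]; hh=(q-c)@nn; top=hh>np.percentile(hh,50)
        q2=q[hh>23]
        if len(q2)<10: continue
        uv=np.c_[(q2-c)@ex,(q2-c)@ey]; mu=uv.mean(0); w,V=np.linalg.eigh(np.cov((uv-mu).T)); a=V[:,1]
        mid=c+ex*mu[0]+ey*mu[1]+24*nn
        print(' bar px',ce[i].round(),len(q2),'uv',mu.round(1),'ang from ex',np.degrees(np.arctan2(a[1],a[0])).round(1),'len',np.sqrt(12*w).round(1),'hmax',np.percentile(hh,95).round(1),'mid',mid.round(1))
    # tray rim, bottle
    for nm,(x0,x1,y0,y1,z0,z1) in dict(bottle=(520,620,-60,40,20,205),jar=(740,840,30,130,20,80),cup=(740,840,-180,-80,40,110),rim=(400,720,130,470,22,36),guards=(400,660,-520,-100,172,260),traywall=(400,720,130,470,12,36)).items():
        q=P[ok&(P[...,0]>x0)&(P[...,0]<x1)&(P[...,1]>y0)&(P[...,1]<y1)&(P[...,2]>z0)&(P[...,2]<z1)]
        if len(q): print('  ',nm,len(q),q.min(0).round(),q.max(0).round(),np.median(q,0).round())
    q=P[ok&(P[...,0]>400)&(P[...,0]<720)&(P[...,1]>130)&(P[...,1]<470)&(P[...,2]>20)&(P[...,2]<36)]
    print(cv2.minAreaRect(q[:,:2].astype(np.float32)))
E
```

```text
top plane 4433 7059 [ 535.1 -314.5  123.7] [-0.4201  0.028   0.907 ] tilt 24.9 yaw -3.81 z at(533,-314) 122.76600918566879
 bar px [446. 257.] 179 uv [56.4 -2. ] ang from ex -159.6 len [13.  53.3] hmax 34.7 mid [ 575.9 -319.2  169.3]
 bar px [404. 310.] 153 uv [-62.4  67.1] ang from ex -157.4 len [12.3 54.6] hmax 35.0 mid [ 473.  -243.1  119.3]
 bar px [473. 313.] 159 uv [-62.  -71.8] ang from ex -151.5 len [12.7 54.8] hmax 34.2 mid [ 464.2 -381.7  119.4]
   bottle 713 [529. -35.  28.] [588.  23. 196.] [556.  -8. 132.]
   jar 846 [746.  46.  20.] [809. 115.  78.] [774.  78.  70.]
   cup 519 [ 742. -160.   41.] [809. -94. 108.] [ 790. -129.   88.]
   rim 1326 [422. 143.  22.] [704. 450.  36.] [563. 312.  30.]
   guards 424 [ 532. -446.  172.] [ 638. -116.  197.] [ 582. -316.  181.]
   traywall 1850 [422. 143.  12.] [704. 450.  36.] [562. 322.  28.]
((563.4310913085938, 297.2236633300781), (272.4577941894531, 240.44850158691406), 79.59915161132812)
scene plane 1527 2405 [ 542.2 -317.   129.4] [-0.4185  0.0273  0.9078] tilt 24.8 yaw -3.73 z at(533,-314) 125.05458485971074
 bar px [245. 220.] 53 uv [-66.3  67.8] ang from ex -156.0 len [ 9.3 55.3] hmax 32.2 mid [ 476.6 -244.7  123.4]
 bar px [192. 231.] 55 uv [-65.1 -71.1] ang from ex -152.1 len [10.3 52.7] hmax 32.3 mid [ 468.6 -383.4  123.9]
 bar px [222. 244.] 74 uv [53.7 -1.8] ang from ex -158.5 len [11.5 56.1] hmax 33.1 mid [ 580.7 -321.2  173.7]
   bottle 970 [540. -36.  20.] [593.  24. 199.] [577. -12. 113.]
   jar 736 [750.  47.  20.] [816. 113.  80.] [792.  74.  69.]
   cup 762 [ 742. -161.   40.] [812. -94. 108.] [ 770. -127.   80.]
   rim 985 [420. 143.  22.] [707. 450.  36.] [594. 307.  30.]
   guards 276 [ 531. -446.  172.] [ 644. -114.  198.] [ 594. -319.  181.]
   traywall 1937 [414. 142.  12.] [707. 465.  36.] [579. 302.  22.]
((561.8873291015625, 297.0372314453125), (273.220703125, 251.7751007080078), 79.85984802246094)
```

```bash
cat >> h.py <<'E'
nn=np.array([-.4193,.0276,.9073]);nn/=np.linalg.norm(nn)
ex=np.array([0,0,1])-nn[2]*nn; ex/=np.linalg.norm(ex); ey=np.cross(nn,ex)
def tool_R(ang, n=nn, e=ex):  # bar angle from ex; tool x = -bar dir, z=-n
    f=np.cross(n,e); x=-(np.cos(ang)*e+np.sin(ang)*f); z=-n
    return np.c_[x,np.cross(z,x),z]
def rows(poses, p0, R0):
    out=[];p,Rm=p0,R0
    for q,S in poses:
        d=np.round(Rm.T@(q-p)/10,2); w=np.round(R.from_matrix(Rm.T@S).as_rotvec(),3)
        out.append(' '.join('%g'%v for v in np.r_[d,w])); p=p+Rm@d*10; Rm=Rm@R.from_rotvec(w).as_matrix()
    return '; '.join(out)
def st():
    s=telemetry.read_state(); return s,np.array(s['position']),R.from_quat(s['ee_rot']).as_matrix()
def pr():
    s,p,Rm=st(); print('t',round(s['clock'],2),'j',np.round(s['joints'],2),'p',p.round(1),'F',np.round(s['contact_force'],1),'T',np.round(s['wrist_torque'],2),'w',round(s['gripper_width'],1)); return s,p,Rm
def line(q,S,n,p=None,Rm=None):
    if p is None: _,p,Rm=st()
    rv=R.from_matrix(Rm.T@S).as_rotvec()
    return rows([(p+(q-p)*i/n, Rm@R.from_rotvec(rv*i/n).as_matrix()) for i in range(1,n+1)],p,Rm)
E
python3 - <<'E'
from h import *
s,p,Rm=pr()
C=np.array([535,-317,123.5]); q=C+200*nn+25*ex; S=tool_R(0)
rv=R.from_matrix(Rm.T@S).as_rotvec(); print(rv, q)
N=24; r0,a0=np.hypot(*p[:2]),np.arctan2(p[1],p[0]); r1,a1=np.hypot(*q[:2]),np.arctan2(q[1],q[0])
P=[]
for i in range(1,N+1):
    t=i/N; a=a0+(a1-a0)*t; r=r0+(r1-r0)*t; z=p[2]+(q[2]-p[2])*min(1,t*2)
    P.append((np.array([r*np.cos(a),r*np.sin(a),z]),Rm@R.from_rotvec(rv*t).as_matrix()))
w=rows(P,p,Rm).split('; ')
print('; '.join(w[:12])); print('; '.join(w[12:]))
E
```

```text
t 1.45 j [ 1.59  0.38  0.01 -0.   -1.19 -0.26] p [147.2 607.4 203. ] F [ 0.1  0.2 -0.1] T [-0.01  0.   -0.  ] w 85.4
[ 0.63970514 -0.05522326  2.90344258] [ 473.76640217 -312.96936012  315.48750074]
4.97 0.44 -0.94 0.027 -0.002 0.121; 4.96 0.2 -0.96 0.026 -0.003 0.121; 4.93 -0.02 -0.99 0.027 -0.002 0.121; 4.91 -0.25 -1.03 0.027 -0.002 0.121; 4.86 -0.47 -1.06 0.026 -0.002 0.121; 4.81 -0.7 -1.1 0.027 -0.003 0.121; 4.74 -0.93 -1.14 0.027 -0.002 0.121; 4.66 -1.14 -1.19 0.026 -0.002 0.121; 4.57 -1.35 -1.24 0.027 -0.003 0.121; 4.47 -1.56 -1.28 0.027 -0.002 0.121; 4.35 -1.77 -1.34 0.026 -0.002 0.121; 4.24 -1.97 -1.38 0.027 -0.003 0.121
4.29 -1.97 -0.54 0.027 -0.002 0.121; 4.18 -2.16 -0.6 0.026 -0.002 0.121; 4.05 -2.34 -0.65 0.027 -0.002 0.121; 3.91 -2.51 -0.7 0.026 -0.003 0.121; 3.76 -2.68 -0.77 0.027 -0.002 0.121; 3.61 -2.84 -0.81 0.027 -0.002 0.121; 3.44 -3 -0.86 0.026 -0.003 0.121; 3.28 -3.13 -0.91 0.027 -0.002 0.121; 3.1 -3.27 -0.95 0.027 -0.002 0.121; 2.92 -3.4 -0.99 0.026 -0.003 0.121; 2.73 -3.51 -1.03 0.027 -0.002 0.12; 2.55 -3.62 -1.07 0.027 -0.002 0.121
```

Emit:
move_arm(deltas="5 0.4 -1 0.027 -0.002 0.121; 5 0.2 -1 0.027 -0.002 0.121; 4.9 0 -1 0.027 -0.002 0.121; 4.9 -0.2 -1 0.027 -0.002 0.121; 4.9 -0.5 -1.1 0.026 -0.002 0.121; 4.8 -0.7 -1.1 0.027 -0.003 0.121; 4.7 -0.9 -1.1 0.027 -0.002 0.121; 4.7 -1.1 -1.2 0.026 -0.002 0.121; 4.6 -1.4 -1.2 0.027 -0.003 0.121; 4.5 -1.6 -1.3 0.027 -0.002 0.121; 4.4 -1.8 -1.3 0.026 -0.002 0.121; 4.2 -2 -1.4 0.027 -0.003 0.121")

```text
clock: 2.95
position: [557.0, 215.7, 316.6]
ee_rot: [-0.651, 0.745, -0.005, 0.147]
contact_force: [0.7, 0.5, 0.6]
gripper_width: 85.7
```

Emit:
move_arm(deltas="4.3 -2 -0.5 0.027 -0.002 0.121; 4.2 -2.2 -0.6 0.026 -0.002 0.121; 4 -2.3 -0.7 0.027 -0.002 0.121; 3.9 -2.5 -0.7 0.026 -0.003 0.121; 3.8 -2.7 -0.8 0.027 -0.002 0.121; 3.6 -2.8 -0.8 0.027 -0.002 0.121; 3.4 -3 -0.9 0.026 -0.003 0.121; 3.3 -3.1 -0.9 0.027 -0.002 0.121; 3.1 -3.3 -1 0.027 -0.002 0.121; 2.9 -3.4 -1 0.026 -0.003 0.121; 2.7 -3.5 -1 0.027 -0.002 0.12; 2.5 -3.6 -1.1 0.027 -0.002 0.121", grip=5)

```text
clock: 4.45
position: [474.8, -314.4, 317.6]
ee_rot: [0.034, 0.976, -0.007, 0.216]
contact_force: [-0.2, -0.1, -0.1]
gripper_width: 49.6
```

Run:
```python
from h import *
s,p,Rm=pr(); print((Rm.T@tool_R(0)).round(3), p)
im=eyes.get_image('wrist'); save(im,'w1'); np.savez('w1.npz',z=im['range_z'],px=im['pixels'],p=p,R=Rm,T=im['tool_from_camera'],k=[im['fx'],im['cx'],im['cy']])
```

```text
t 4.45 j [-0.38  0.03 -0.17 -0.16 -0.95 -1.19] p [ 474.8 -314.4  317.6] F [-0.2 -0.1 -0.1] T [ 0.01  0.8  -0.02] w 49.6
[[ 1.     0.004  0.001]
 [-0.004  1.     0.001]
 [-0.001 -0.001  1.   ]] [ 474.77488913 -314.44452272  317.55589535]
```

View pics/w1.png

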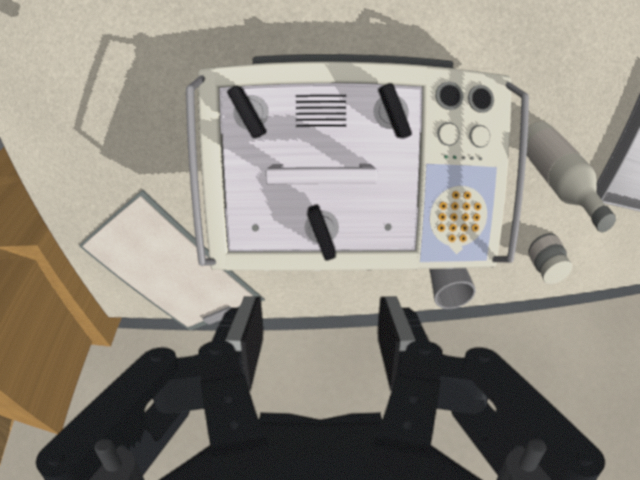

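The wrist view shows the bars at (246,112) low right, (395,110) low left and (321,232) top, with the handle at (322,175). Next I'll fit them from the wrist depth.

```bash
cat >> h.py <<'E'
def wcloud(z,p,Rm,T,k):
    f,cx,cy=k; v,u=np.mgrid[:480,:640]; dx,dy=u-cx,v-cy; r=np.hypot(dx,dy)+1e-9; th=r/f; t=np.tan(th)
    z=z.astype(float); c=np.stack([z*t*dx/r,-z*t*dy/r,-z],-1)
    tl=c@T[:3,:3].T+T[:3,3]; P=tl@Rm.T+p; P[z<=0]=np.nan; return P
def wshot(name=None):
    s,p,Rm=st(); im=eyes.get_image('wrist')
    if name: save(im,name)
    return im,wcloud(im['range_z'],p,Rm,im['tool_from_camera'],(im['fx'],im['cx'],im['cy']))
def plane(Q,tol=2.,it=500):
    rng=np.random.default_rng(0);best=0
    for _ in range(it):
        a=Q[rng.choice(len(Q),3,False)]; m=np.cross(a[1]-a[0],a[2]-a[0]); L=np.linalg.norm(m)
        if L<1e-6: continue
        m/=L; d=abs((Q-a[0])@m)<tol
        if d.sum()>best: best=d.sum(); B=d
    c=Q[B].mean(0); m=np.linalg.svd(Q[B]-c,full_matrices=False)[2][2]; return c,m*np.sign(m[2]),best
def bars(P,g,c,n,hmin=23,dark=70):
    e=np.array([0,0,1])-n[2]*n; e/=np.linalg.norm(e); f=np.cross(n,e); h=(P-c)@n
    with np.errstate(invalid='ignore'):
        m=(g<dark)&(h>6)&(h<42)&(np.linalg.norm(P-c,axis=-1)<125)
    k,lab,s_,ce=cv2.connectedComponentsWithStats(m.astype(np.uint8)); out=[]
    for i in range(1,k):
        q=P[lab==i]; hh=(q-c)@n; q2=q[hh>hmin]
        if len(q2)<40: continue
        uv=np.c_[(q2-c)@e,(q2-c)@f].astype(np.float32); (mu,wh,an)=cv2.minAreaRect(uv); mu2=uv.mean(0); w,V=np.linalg.eigh(np.cov(uv.T)); a=V[:,1]*np.sign(V[0,1])
        print('bar',ce[i].round(),len(q2),'rect',np.round(mu,1),'mean',mu2.round(1),'size',np.round(wh,1),'ang',np.degrees(np.arctan2(a[1],a[0])).round(1),'h95',np.percentile(hh,95).round(1),'mid24',(c+e*mu[0]+f*mu[1]+24*n).round(1)); out.append((mu,a))
    return e,f
E
python3 - <<'E'
from h import *
d=np.load('w1.npz'); P=wcloud(d['z'],d['p'],d['R'],d['T'],d['k']); g=d['px'].mean(-1)
print((d['z'][:260]>0).mean())
Q=P[95:250,225:420].reshape(-1,3); Q=Q[np.isfinite(Q[:,0])]
c,n,b=plane(Q); print(c.round(1),n.round(4),b,len(Q),'tilt',np.degrees(np.arccos(n[2])),'yaw',np.degrees(np.arctan2(-n[1],-n[0])))
print('z at 535,-317',c[2]-(n[0]*(535-c[0])+n[1]*(-317-c[1]))/n[2])
e,f=bars(P,g,c,n)
h=(P-c)@n
with np.errstate(invalid='ignore'):
    m=(abs((P-c)@e)<35)&(abs((P-c)@f)<70)&(h>38)&(h<52)&(g>90)
q=P[m]; uv=np.c_[(q-c)@e,(q-c)@f].astype(np.float32); r=cv2.minAreaRect(uv); print('handle',len(q),r,'h',np.percentile(h[m],[5,50,95]),'ctr',(c+e*r[0][0]+f*r[0][1]+39*n).round(1))
# cover edges: face plane pixel grey? 
with np.errstate(invalid='ignore'):
    m=(abs((P-c)@e)<130)&(abs(h-40)<8)&((P-c)@f<-90)
q=P[m]; print('rguard', len(q), np.median((q-c)@f) if len(q) else None)
E
```

```text
0.9960576923076923
[ 534.4 -317.4  122.7] [-0.4209  0.0269  0.9067] 24713 30110 tilt 24.947662457792195 yaw -3.6562281164841526
z at 535,-317 122.93578192440465
bar [394. 110.] 732 rect [-64.1  68.4] mean [-64.1  67.7] size [50.9 12.6] ang 22.1 h95 33.1 mid24 [ 470.7 -244.8  117.4]
bar [246. 111.] 755 rect [-63.8 -69.7] mean [-63.8 -69.2] size [52.4 12.4] ang 27.7 h95 33.0 mid24 [ 462.1 -382.6  117.5]
bar [321. 232.] 671 rect [54.3 -0.3] mean [52.9 -0.6] size [52.1 12.6] ang 19.8 h95 32.9 mid24 [ 573.4 -320.2  167.3]
handle 1741 ((-4.262156963348389, -0.584991455078125), (14.165793418884277, 99.0332260131836), 0.08551950007677078) h [43.02900549 44.74897922 46.05612826] ctr [ 514.1 -316.7  156.2]
rguard 1499 -120.20969769962984
```

```bash
cat >> h.py <<'E'
nn=np.array([-.42,.0268,.9069]);nn/=np.linalg.norm(nn)
ex=np.array([0,0,1])-nn[2]*nn; ex/=np.linalg.norm(ex); ey=np.cross(nn,ex)
LL=np.array([470.7,-244.8,117.4]); LR=np.array([462.1,-382.6,117.5]); TP=np.array([574.6,-320.3,167.9])
def go(G,ang,h,n):  # TCP h mm above grip point
    print(line(G+h*nn, tool_R(np.radians(ang),nn,ex), n))
def chk(G,ang):
    s,p,Rm=pr(); d=p-G; print('off ex,ey,n',(d@ex).round(1),(d@ey).round(1),(d@nn).round(1),'rot err',R.from_matrix(tool_R(np.radians(ang),nn,ex).T@Rm).as_rotvec().round(3))
E
python3 - <<'E'
from h import *
go(LL,22.1,40,4)
E
```

```text
2.27 1.79 3.47 -0.001 -0 -0.099; 2.09 2 3.47 -0.001 -0.001 -0.099; 1.88 2.2 3.47 -0.001 0 -0.099; 1.66 2.36 3.48 -0.001 -0 -0.099
```

Emit:
move_arm(deltas="2.27 1.8 3.5 0 0 -0.099; 2.1 2 3.5 0 0 -0.099; 1.9 2.2 3.5 0 0 -0.099; 1.65 2.35 3.4 0 0 -0.099; 0 0 0 0 0 0", grip=4.4)

```text
clock: 5.12
position: [453.6, -239.0, 150.0]
ee_rot: [-0.161, 0.964, -0.047, 0.207]
contact_force: [0.6, 0.2, 1.1]
gripper_width: 43.9
```

Run:
```python
from h import *
chk(LL,22.1); go(LL,22.1,-17,4)
im,P=wshot('w2')
```

```text
t 5.12 j [-0.21  0.07 -0.59 -0.14 -0.49 -0.92] p [ 453.6 -239.   150. ] F [0.6 0.2 1.1] T [-0.05  0.81 -0.03] w 43.9
off ex,ey,n -2.1 4.7 36.9 rot err [-0.004  0.006 -0.008]
-0.01 -0.13 1.35 0.001 -0.001 0.002; -0.01 -0.14 1.34 0.001 -0.002 0.002; -0.01 -0.13 1.35 0.001 -0.001 0.002; -0 -0.13 1.35 0.001 -0.002 0.002
```

View pics/w2.png

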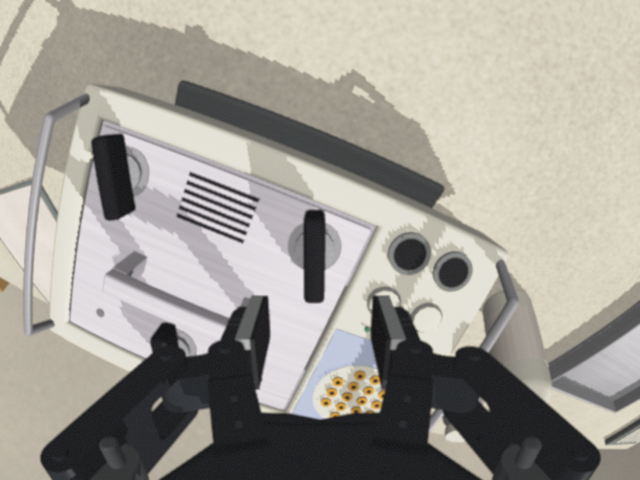

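The bar under the open jaws is upright at (314,255), centred between the fingers to within a few mm. I'll measure it again from this nearer place.

Run:
```python
from h import *
im,P=wshot(); g=im['pixels'].mean(-1)
Q=P[140:330,130:340].reshape(-1,3); Q=Q[np.isfinite(Q[:,0])]
c,n,b=plane(Q); print(c.round(1),n.round(4),b,len(Q))
c0=np.array([533,-317,121.]); c=c0-((c0-c)@n)*n; print(c)
bars(P,g,c,n,dark=60)
chk(LL,22.1)
```

```text
[ 491.9 -302.5  102.5] [-0.422   0.0277  0.9061] 29938 39745
[ 532.58836716 -316.97293504  121.88378205]
bar [117. 170.] 1715 rect [-62.5 -70.2] mean [-63.7 -68.6] size [51.9 13.1] ang 27.8 h95 32.7 mid24 [ 461.4 -382.6  117.2]
bar [318. 249.] 1666 rect [-63.5  68.7] mean [-65.3  67.7] size [52. 12.] ang 22.1 h95 32.9 mid24 [ 469.5 -244.   116.8]
bar [168. 334.] 328 rect [37.7 -6.4] mean [35.8 -6.4] size [13.3 12.1] ang 53.4 h95 32.3 mid24 [ 556.1 -324.9  159.6]
t 5.22 j [-0.21  0.07 -0.58 -0.13 -0.49 -0.92] p [ 457.8 -241.   154.7] F [0.7 0.1 0.6] T [ 0.    0.74 -0.  ] w 43.8
off ex,ey,n 3.8 2.9 39.4 rot err [ 0.002 -0.002 -0.009]
```

```bash
cat >> h.py <<'E'
LL=np.array([470.,-244.3,117.]); LR=np.array([461.8,-382.6,117.3])
E
python3 - <<'E'
from h import *
chk(LL,22.1); go(LL,22.1,-17,4)
E
```

```text
t 5.22 j [-0.21  0.07 -0.58 -0.13 -0.49 -0.92] p [ 457.8 -241.   154.7] F [0.7 0.1 0.6] T [ 0.    0.74 -0.  ] w 43.8
off ex,ey,n 4.6 2.5 39.4 rot err [ 0.002 -0.002 -0.009]
0.13 -0.01 1.41 -0.001 0 0.002; 0.14 -0.01 1.41 -0 0.001 0.002; 0.13 -0.01 1.41 -0.001 0 0.003; 0.13 -0.01 1.41 -0 0.001 0.002
```

Emit:
move_arm(deltas="0.13 0 1.4 0 0 0.002; 0.13 0 1.4 0 0 0.002; 0.14 0 1.4 0 0 0.002; 0.13 0 1.4 0 0 0.002; 0 0 0 0 0 0")

```text
clock: 5.85
position: [474.9, -243.7, 98.5]
ee_rot: [-0.157, 0.964, -0.048, 0.209]
contact_force: [-0.7, 0.1, 0.6]
gripper_width: 44.0
```

Emit:
move_arm(deltas="0 0 0 0 0 0; 0 0 0 0 0 0; 0 0 0 0 0 0; 0 0 0 0 0 0", grip=0.8)

```text
clock: 6.35
position: [475.4, -243.8, 100.6]
ee_rot: [-0.157, 0.964, -0.049, 0.21]
contact_force: [0.2, 0.2, -0.1]
gripper_width: 8.0
```

Run:
```python
from h import *
chk(LL,22.1); im,P=wshot('w3')
```

```text
t 6.35 j [-0.22  0.18 -0.6  -0.18 -0.36 -0.88] p [ 475.4 -243.8  100.6] F [ 0.2  0.2 -0.1] T [ 0.04  0.81 -0.03] w 8.0
off ex,ey,n -2.1 0.9 -17.1 rot err [ 0.001 -0.001 -0.001]
```

View pics/w3.png

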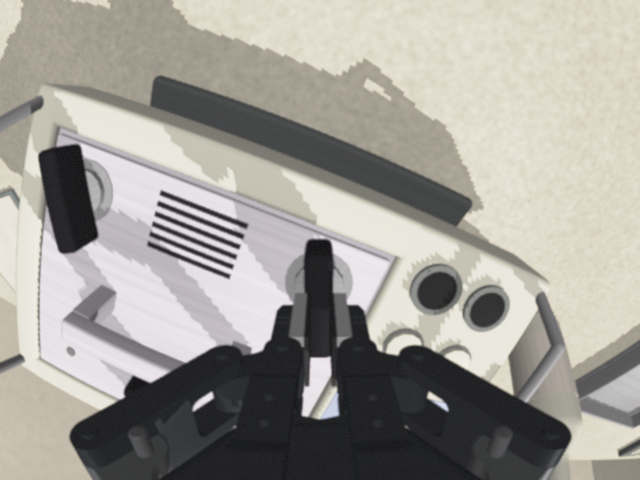

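Reported width is 8 mm though the bar is 13 mm thick, so I'll look at the pads more closely.

Run:
```python
from h import *
s,p,Rm=pr()
im,P=wshot(); g=im['pixels']
cv2.imwrite('pics/w3c.png',cv2.resize(g[220:400,220:420],(800,720))[:600])
tl=(P-p)@Rm  # tool coords
for v in range(230,400,10):
    print(v,[tuple(tl[v,u].round(0).astype(int)) if np.isfinite(tl[v,u,0]) else None for u in (285,295,305,312,318,325,332,342,352)])
```

```text
t 6.4 j [-0.22  0.19 -0.6  -0.18 -0.36 -0.88] p [ 475.3 -243.8  100.5] F [-0.1 -0.2  0.6] T [0.02 0.87 0.03] w 8.0
230 [(np.int64(26), np.int64(-18), np.int64(7)), (np.int64(26), np.int64(-13), np.int64(7)), (np.int64(26), np.int64(-8), np.int64(6)), (np.int64(26), np.int64(-5), np.int64(9)), (np.int64(25), np.int64(-2), np.int64(12)), (np.int64(25), np.int64(2), np.int64(12)), (np.int64(26), np.int64(5), np.int64(8)), (np.int64(26), np.int64(11), np.int64(8)), (np.int64(26), np.int64(15), np.int64(7))]
240 [(np.int64(21), np.int64(-18), np.int64(7)), (np.int64(21), np.int64(-13), np.int64(6)), (np.int64(21), np.int64(-8), np.int64(7)), (np.int64(24), np.int64(-4), np.int64(-4)), (np.int64(24), np.int64(-2), np.int64(-3)), (np.int64(24), np.int64(2), np.int64(-4)), (np.int64(21), np.int64(5), np.int64(7)), (np.int64(19), np.int64(11), np.int64(12)), (np.int64(19), np.int64(16), np.int64(12))]
250 [(np.int64(16), np.int64(-18), np.int64(7)), (np.int64(16), np.int64(-13), np.int64(7)), (np.int64(23), np.int64(-7), np.int64(-15)), (np.int64(25), np.int64(-4), np.int64(-19)), (np.int64(2
[... 5158 characters left out ...]
8), np.int64(-6), np.int64(-66)), (np.int64(-69), np.int64(-5), np.int64(7)), (np.int64(-69), np.int64(-2), np.int64(7)), (np.int64(-69), np.int64(3), np.int64(7)), (np.int64(-8), np.int64(4), np.int64(-67)), (np.int64(11), np.int64(6), np.int64(-90)), (np.int64(17), np.int64(8), np.int64(-97))]
390 [(np.int64(16), np.int64(-9), np.int64(-100)), (np.int64(13), np.int64(-7), np.int64(-97)), (np.int64(-77), np.int64(-10), np.int64(6)), (np.int64(-76), np.int64(-5), np.int64(6)), (np.int64(-78), np.int64(-2), np.int64(8)), (np.int64(-81), np.int64(3), np.int64(12)), (np.int64(-77), np.int64(7), np.int64(6)), (np.int64(7), np.int64(6), np.int64(-90)), (np.int64(16), np.int64(7), np.int64(-100))]
```

View pics/w3c.png

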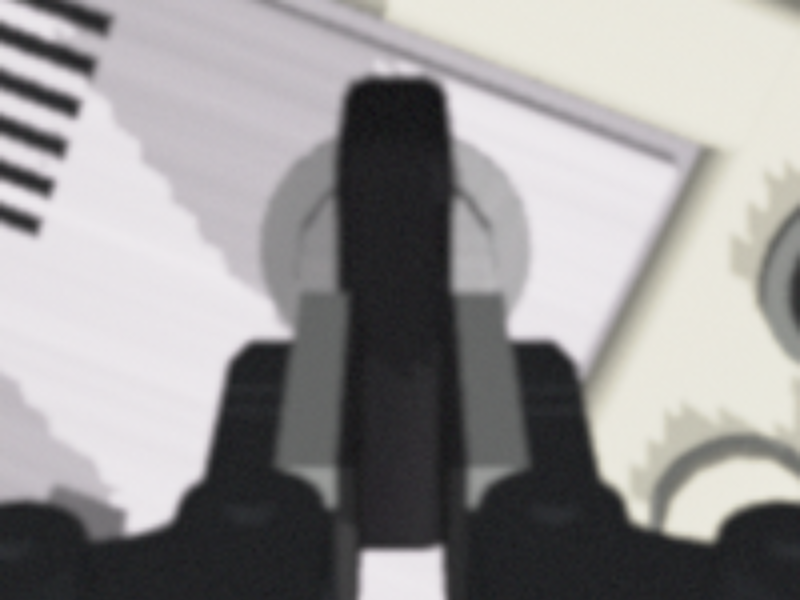

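Run:
```python
from h import *
d=np.load('w1.npz'); P=wcloud(d['z'],d['p'],d['R'],d['T'],d['k']); tl=(P-d['p'])@d['R']
def show(tl,name):
    print(name)
    # fingers/gripper points: near camera
    q=tl.reshape(-1,3); q=q[np.isfinite(q[:,0])]
    m=(abs(q[:,1])<70)&(q[:,2]<-20)&(abs(q[:,0])<60)
    for z0 in range(-140,-15,8):
        k=q[m&(q[:,2]>=z0)&(q[:,2]<z0+8)]
        if len(k): print(z0,len(k),'x',k[:,0].min().round(),k[:,0].max().round(),'y',np.percentile(k[:,1],[1,50,99]).round(), 'inner y', k[k[:,1]<0][:,1].max().round(1) if (k[:,1]<0).any() else None, k[k[:,1]>0][:,1].min().round(1) if (k[:,1]>0).any() else None)
show(tl,'w1 open 50')
s,p,Rm=st(); im,P=wshot(); show((P-p)@Rm,'now')
```

```text
w1 open 50
-140 977 x 8.0 15.0 y [-67.  54.  66.] inner y -54.4 54.1
-132 7999 x 2.0 21.0 y [-66.  -4.  66.] inner y -1.6 1.5
-124 10236 x -5.0 21.0 y [-64.  -0.  64.] inner y -0.1 0.1
-116 9143 x -14.0 18.0 y [-63.  -0.  62.] inner y -0.1 0.1
-108 7159 x -13.0 18.0 y [-61.  -0.  60.] inner y -0.1 0.1
-100 3647 x -14.0 18.0 y [-60.  18.  59.] inner y -18.3 17.6
-92 6738 x -13.0 14.0 y [-58.  -0.  57.] inner y -22.9 22.1
-84 2591 x -12.0 14.0 y [-55.  25.  55.] inner y -24.9 24.0
-76 1381 x -12.0 14.0 y [-45.  24.  44.] inner y -25.0 24.1
-68 1099 x -13.0 12.0 y [-38. -25.  38.] inner y -25.0 24.2
-60 1120 x -12.0 11.0 y [-38.  24.  38.] inner y -25.0 24.2
-52 983 x -12.0 11.0 y [-39. -25.  38.] inner y -25.0 24.3
-44 724 x -12.0 11.0 y [-37.  24.  37.] inner y -25.0 24.3
-36 141 x -11.0 10.0 y [-31.  24.  29.] inner y -25.1 24.2
now
-132 5664 x -2.0 21.0 y [-59.  -7.  58.] inner y -0.3 0.1
-124 12480 x -3.0 20.0 y [-61.  -1.  60.] inner y -0.1 0.1
-116 8604 x -9.0 19.0 y [-59.  -1.  58.] inner y -0.0 0.1
-108 8278 x -12.0 18.0 y [-53.  -1.  52.] inner y -0.0 0.2
-100 5192 x -13.0 18.0 y [-49.   6.  48.] inner y -6.7 5.7
-92 6078 x -14.0 13.0 y [-43.   6.  42.] inner y -6.6 5.5
-84 3911 x -13.0 15.0 y [-39.   5.  38.] inner y -6.3 5.3
-76 1553 x -10.0 14.0 y [-32.   5.  32.] inner y -6.0 3.7
-68 1061 x -12.0 12.0 y [-16.  -5.  13.] inner y -4.5 3.4
-60 875 x -3.0 12.0 y [-18.   3.  17.] inner y -4.4 3.4
-52 772 x -11.0 12.0 y [-18.  -4.  17.] inner y -4.4 3.4
-44 687 x -51.0 11.0 y [-60.  -5.  16.] inner y -4.4 3.3
-36 185 x -33.0 12.0 y [-70.  -5.  11.] inner y -4.5 3.4
-28 2369 x -33.0 25.0 y [-8. -1.  5.] inner y -0.1 0.3
```

Depth shows the finger ends at about tool z = -35 mm (bar top at -25, cover at +7), so the jaws closed just above the bar. The real tips sit about 35 mm behind the reported TCP. I'll pin that number down before going lower.

Run:
```python
from h import *
d=np.load('w1.npz'); P=wcloud(d['z'],d['p'],d['R'],d['T'],d['k']); tl=(P-d['p'])@d['R']
q=tl.reshape(-1,3); q=q[np.isfinite(q[:,0])]
m=(abs(q[:,1])<45)&(abs(q[:,0])<14)&(q[:,2]>-60)&(q[:,2]<20); print(np.sort(q[m][:,2])[-15:].round(1), q[m][np.argsort(q[m][:,2])[-3:]].round(1))
q=q[(abs(q[:,1])<6)&(abs(q[:,0])<40)&(q[:,2]<-60)]; print(np.percentile(q[:,2],[50,90,99,100]))
chk(LL,22.1)
```

```text
[-32.9 -32.8 -32.8 -32.7 -32.7 -32.7 -32.7 -32.6 -32.5 -32.4 -32.4 -32.4
 -32.2 -32.1 -31.8] [[ -0.3 -25.4 -32.2]
 [  7.   24.6 -32.1]
 [ -1.   24.8 -31.8]]
[-115.12382331 -106.09118516 -102.97079938 -101.89378933]
t 6.5 j [-0.22  0.19 -0.6  -0.18 -0.36 -0.88] p [ 475.3 -243.8  100.3] F [ 0.3 -0.3  0.7] T [0.11 0.82 0.04] w 7.8
off ex,ey,n -2.2 0.9 -17.3 rot err [ 0.001 -0.    -0.001]
```

Emit:
move_arm(deltas="0 0 -0.5 0 0 0; 0 0 0 0 0 0; 0 0 0 0 0 0", grip=4.4)

```text
clock: 6.88
position: [473.2, -243.6, 104.9]
ee_rot: [-0.157, 0.964, -0.048, 0.21]
contact_force: [0.2, -0.5, 0.5]
gripper_width: 44.1
```

Emit:
move_arm(deltas="0 -0.02 1 0 0 0; 0 -0.02 1 0 0 0; 0 -0.02 0.8 0 0 0; 0 0 0.7 0 0 0; 0 0 0 0 0 0")

```text
clock: 7.5
position: [488.0, -245.1, 72.2]
ee_rot: [-0.157, 0.964, -0.048, 0.209]
contact_force: [-0.7, -0.6, -0.3]
gripper_width: 43.9
```

Run:
```python
from h import *
chk(LL,22.1); im,P=wshot('w4')
```

```text
t 7.5 j [-0.21  0.25 -0.6  -0.22 -0.3  -0.84] p [ 488.  -245.1   72.2] F [-0.7 -0.6 -0.3] T [ 0.13  0.85 -0.04] w 43.9
off ex,ey,n -2.5 0.4 -48.2 rot err [-0.     0.001 -0.   ]
```

View pics/w4.png

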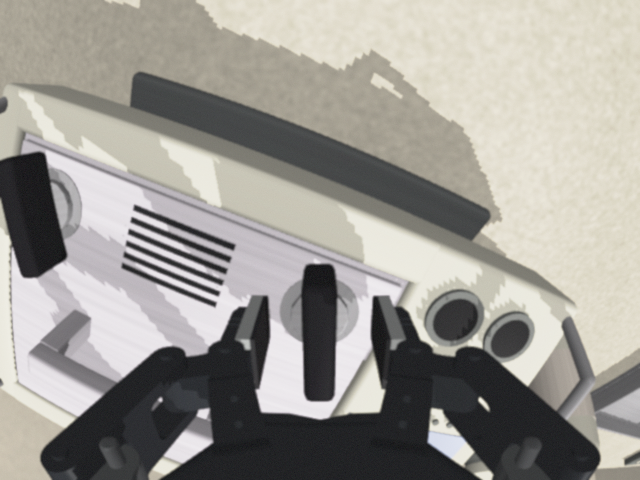

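The bar (319,330) now stands between the pads. Closing.

Emit:
move_arm(deltas="0 0 0 0 0 0; 0 0 0 0 0 0; 0 0 0 0 0 0; 0 0 0 0 0 0", grip=0.5)

```text
clock: 8.05
position: [488.1, -245.2, 73.6]
ee_rot: [-0.157, 0.964, -0.049, 0.211]
contact_force: [-2.3, 0.9, 4.8]
gripper_width: 11.6
```

Emit:
move_arm(deltas="0 0 0 0 0 -0.17; 0 0 0 0 0 -0.17; 0 0 0 0 0 -0.17; 0 0 0 0 0 -0.17")

```text
clock: 8.55
position: [488.9, -246.0, 74.0]
ee_rot: [-0.471, 0.855, -0.117, 0.182]
contact_force: [-0.8, -3.3, 3.0]
gripper_width: 12.2
```

Run:
```python
from h import *
chk(LL,22.1)
```

```text
t 8.55 j [-0.22  0.25 -0.6  -0.21 -0.3  -0.16] p [ 488.9 -246.    74. ] F [-0.8 -3.3  3. ] T [-0.74  0.85 -0.43] w 12.2
off ex,ey,n -0.9 -0.5 -47.0 rot err [ 0.003 -0.001 -0.686]
```

Emit:
move_arm(deltas="0 0 0 0 0 -0.17; 0 0 0 0 0 -0.17; 0 0 0 0 0 -0.16; 0 0 0 0 0 -0.04; 0 0 0 0 0 0")

```text
clock: 9.18
position: [488.5, -245.7, 73.8]
ee_rot: [-0.68, 0.701, -0.161, 0.145]
contact_force: [-1.8, -2.8, 4.6]
gripper_width: 11.9
```

Run:
```python
from h import *
chk(LL,90)
im,P=wshot('w5')
```

```text
t 9.18 j [-0.22  0.25 -0.6  -0.21 -0.3   0.38] p [ 488.5 -245.7   73.8] F [-1.8 -2.8  4.6] T [-0.34  0.9  -0.74] w 11.9
off ex,ey,n -1.4 -0.2 -47.0 rot err [ 0.002  0.001 -0.033]
```

View pics/w5.png

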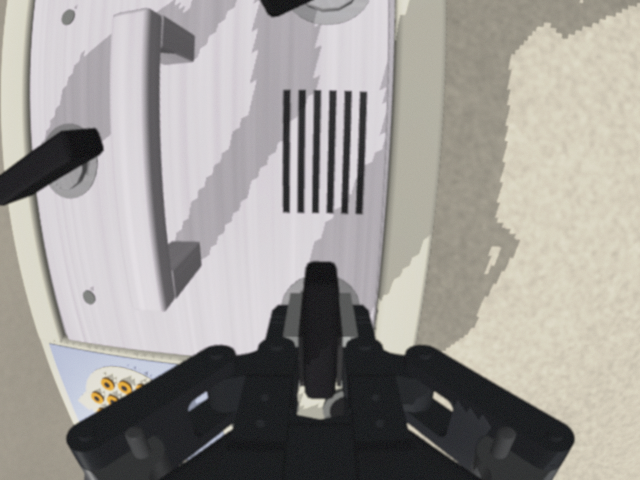

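Run:
```python
from h import *
LL2=LL-1.4*ex
T2=LL2+120*ex-70*ey; L2=LL2-140*ey
print(T2,TP,(T2-TP)@ex,(T2-TP)@ey,(T2-TP)@nn); print(L2,LR,(L2-LR)@ex,(L2-LR)@ey,(L2-LR)@nn)
```

```text
[ 572.90466954 -321.00866113  166.92364464] [ 574.6 -320.3  167.9] -1.9047461682655689 -0.8151814776179432 -0.19244985568078318
[ 459.81745252 -383.93498283  116.4106821 ] [ 461.8 -382.6  117.3] -2.091932335573199 -1.4585219623102548 -0.009631994751851536
```

Emit:
move_arm(deltas="0 0 0 0 0 0.03; 0 0 0 0 0 0; 0 0 -1.5 0 0 0; 0 0 -2.3 0 0 0; 0 0 -2.2 0 0 0; 0 0 0 0 0 0", grip=4.4)

```text
clock: 9.98
position: [463.2, -243.7, 129.8]
ee_rot: [-0.67, 0.71, -0.16, 0.148]
contact_force: [-0.3, 0.1, -0.4]
gripper_width: 44.0
```

```bash
cat >> h.py <<'E'
TP=np.array([573.3,-320.7,167.2]); LR=np.array([460.4,-383.5,116.7])
E
python3 - <<'E'
from h import *
im=eyes.get_image('top'); save(im,'top1'); P=cloud(im);bars(P,im['pixels'].mean(-1),np.array([533.,-317,121.9]),nn,dark=60)
chk(LL,90); go(TP,20.3,13,8)
E
```

```text
bar [444. 257.] 184 rect [57.1  2.7] mean [58.6  3.5] size [54.2 13. ] ang 20.7 h95 35.5 mid24 [ 574.8 -317.   167.7]
bar [472. 313.] 161 rect [-61.8 -68.9] mean [-59.8 -67.8] size [55.2 12.8] ang 28.9 h95 35.2 mid24 [ 462.6 -381.5  117.7]
bar [399. 310.] 88 rect [-63.9  83.8] mean [-62.6  84.4] size [28.2 14.1] ang -88.2 h95 34.3 mid24 [ 470.4 -229.   116.8]
t 10.03 j [-0.22  0.12 -0.6  -0.16 -0.42  0.29] p [ 462.9 -243.5  128.6] F [-0.2  0.7 -0.3] T [ 0.03  0.89 -0.04] w 43.9
off ex,ey,n -1.6 0.4 13.5 rot err [ 0.002  0.001 -0.006]
0.88 -1.5 0.01 -0 0 0.153; 0.65 -1.62 0.01 -0.001 0 0.153; 0.39 -1.7 0.01 0 0 0.152; 0.13 -1.74 0.01 -0 0 0.153; -0.14 -1.74 0.01 -0.001 0 0.153; -0.4 -1.7 0 0 0 0.153; -0.66 -1.61 0.01 -0 0.001 0.152; -0.89 -1.5 0.01 -0.001 -0 0.153
```

Emit:
move_arm(deltas="0.88 -1.5 0 0 0 0.153; 0.65 -1.62 0 0 0 0.153; 0.39 -1.7 0 0 0 0.153; 0.13 -1.74 0 0 0 0.153; -0.14 -1.74 0 0 0 0.153; -0.4 -1.7 0 0 0 0.153; -0.66 -1.61 0 0 0 0.152; -0.89 -1.5 0 0 0 0.153; 0 0 0 0 0 0")

```text
clock: 11.15
position: [568.1, -320.8, 177.3]
ee_rot: [-0.141, 0.966, -0.045, 0.21]
contact_force: [-0.3, -1.0, -0.6]
gripper_width: 44.3
```

Run:
```python
from h import *
chk(TP,20.3); im,P=wshot('w6'); chk(TP,20.3); go(TP,20.3,-48,4)
```

```text
t 11.15 j [-0.33  0.28 -0.23 -0.18 -0.65 -0.83] p [ 568.1 -320.8  177.3] F [-0.3 -1.  -0.6] T [0.04 0.9  0.  ] w 44.3
off ex,ey,n -0.4 -0.4 11.4 rot err [ 0.     0.001 -0.   ]
t 11.2 j [-0.33  0.28 -0.23 -0.18 -0.65 -0.83] p [ 567.2 -320.2  176.9] F [ 0.2  0.5 -0.4] T [ 0.03  0.87 -0.08] w 44.0
off ex,ey,n -1.5 0.1 11.4 rot err [-0.001  0.002 -0.001]
-0.04 -0.02 1.48 0 -0 0; -0.03 -0.01 1.49 0 -0.001 0; -0.04 -0.02 1.48 0.001 -0 0.001; -0.03 -0.01 1.49 -0 -0.001 -0
```

View pics/w6.png

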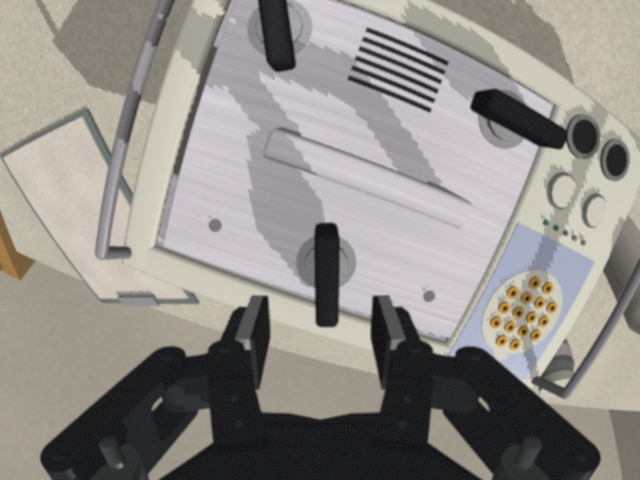

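Bar at (327,275) with collar at (327,262): good along the bar, about 3 mm off to the right, so I'll add +0.3 cm in tool y. The low left bar at (518,118) lies parallel to the handle.

Emit:
move_arm(deltas="-0.03 0.07 1.5 0 0 0; -0.03 0.06 1.5 0 0 0; -0.03 0.06 1.5 0 0 0; 0 0.06 1.45 0 0 0; 0 0 0 0 0 0")

```text
clock: 11.82
position: [592.3, -319.0, 122.2]
ee_rot: [-0.141, 0.967, -0.044, 0.21]
contact_force: [0.2, -0.7, 0.8]
gripper_width: 43.9
```

Emit:
move_arm(deltas="0 0 0 0 0 0; 0 0 0 0 0 0; 0 0 0 0 0 0; 0 0 0 0 0 0", grip=0.5)

```text
clock: 12.32
position: [592.6, -319.6, 125.1]
ee_rot: [-0.141, 0.966, -0.045, 0.211]
contact_force: [-1.9, 0.5, 3.0]
gripper_width: 11.8
```

Run:
```python
from h import *
chk(TP,20.3); im,P=wshot('w7')
```

```text
t 12.32 j [-0.31  0.36 -0.25 -0.2  -0.54 -0.82] p [ 592.6 -319.6  125.1] F [-1.9  0.5  3. ] T [0.17 1.1  0.05] w 11.8
off ex,ey,n -0.3 2.3 -46.3 rot err [ 0.001 -0.001  0.001]
```

View pics/w7.png

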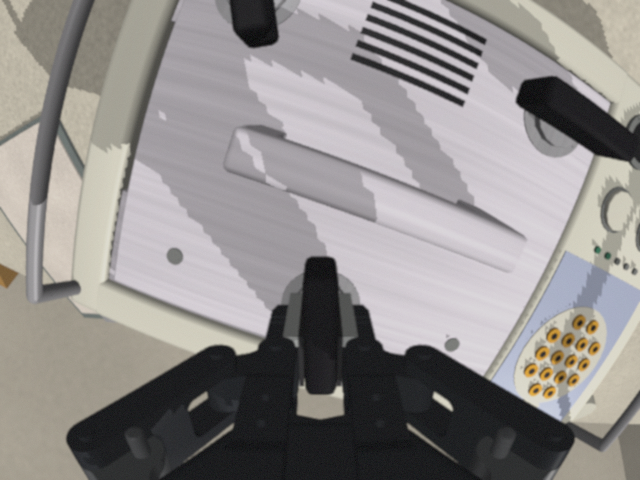

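Emit:
move_arm(deltas="0 0 0 0 0 -0.17; 0 0 0 0 0 -0.17; 0 0 0 0 0 -0.17; 0 0 0 0 0 -0.17; 0 0 0 0 0 -0.17; 0 0 0 0 0 -0.17; 0 0 0 0 0 -0.16; 0 0 0 0 0 -0.07; 0 0 0 0 0 0")

```text
clock: 13.5
position: [593.0, -319.8, 125.3]
ee_rot: [-0.679, 0.702, -0.161, 0.145]
contact_force: [-2.8, 0.6, 4.3]
gripper_width: 11.8
```

Run:
```python
from h import *
chk(TP,90); im,P=wshot('w8')
```

```text
t 13.5 j [-0.31  0.36 -0.25 -0.2  -0.54  0.43] p [ 593.  -319.8  125.3] F [-2.8  0.6  4.3] T [ 0.21  0.89 -0.26] w 11.8
off ex,ey,n 0.1 2.2 -46.3 rot err [ 0.002  0.001 -0.031]
```

View pics/w8.png

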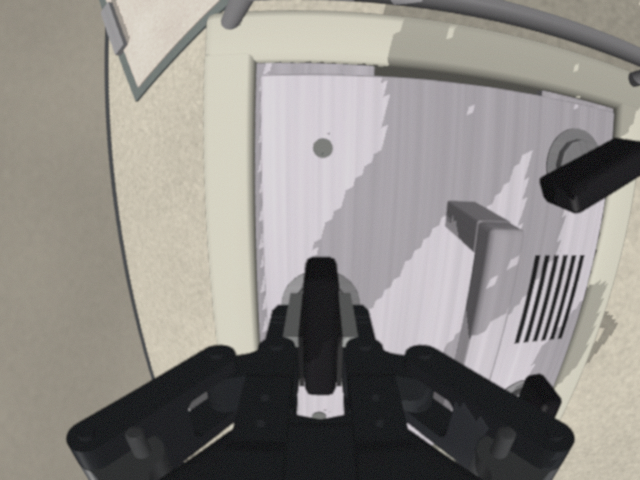

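Run:
```python
from h import *
A=LL-1.4*ex-140*ey; B=TP+.1*ex+2.2*ey-120*ex-70*ey; print(A,B,LR)
```

```text
[ 459.81745252 -383.93498283  116.4106821 ] [ 460.44340369 -381.43656323  116.7291316 ] [ 460.4 -383.5  116.7]
```

Emit:
move_arm(deltas="0 0 0 0 0 0.03; 0 0 0 0 0 0; 0 0 -1.5 0 0 0; 0 0 -2.3 0 0 0; 0 0 -2.3 0 0 0; 0 0 0 0 0 0", grip=4.2)

```text
clock: 14.3
position: [567.6, -318.3, 182.8]
ee_rot: [-0.669, 0.711, -0.16, 0.148]
contact_force: [0.6, -0.2, 0.1]
gripper_width: 42.1
```

```bash
cat >> h.py <<'E'
LR=np.array([460.2,-382.6,116.6])
E
python3 - <<'E'
from h import *
chk(TP,90); go(LR,28,13,8)
E
```

```text
t 14.3 j [-0.32  0.27 -0.24 -0.18 -0.65  0.38] p [ 567.6 -318.3  182.8] F [ 0.6 -0.2  0.1] T [0.06 0.84 0.04] w 42.1
off ex,ey,n 1.3 2.1 16.6 rot err [ 0.005  0.002 -0.003]
0.88 1.52 0.04 -0.001 0 0.136; 1.08 1.39 0.04 -0 0 0.135; 1.26 1.23 0.04 -0.001 0 0.136; 1.41 1.04 0.05 -0.001 0 0.136; 1.54 0.85 0.04 -0.001 0 0.135; 1.65 0.63 0.04 -0 0.001 0.136; 1.71 0.4 0.05 -0.001 -0 0.136; 1.75 0.17 0.05 -0.001 -0 0.135
```

Emit:
move_arm(deltas="0.88 1.5 0 0 0 0.136; 1.08 1.4 0 0 0 0.136; 1.26 1.23 0 0 0 0.136; 1.4 1.04 0 0 0 0.136; 1.54 0.85 0 0 0 0.135; 1.65 0.63 0 0 0 0.136; 1.71 0.4 0 0 0 0.136; 1.75 0.17 0.1 0 0 0.135; 0 0 0 0 0 0")

```text
clock: 15.42
position: [452.0, -381.4, 126.4]
ee_rot: [-0.205, 0.955, -0.058, 0.207]
contact_force: [0.7, -0.6, -0.3]
gripper_width: 42.0
```

Run:
```python
from h import *
chk(LR,28); im,P=wshot('w9'); chk(LR,28); go(LR,28,-47,4)
```

```text
t 15.43 j [-0.56  0.26 -0.34 -0.35 -0.61 -0.34] p [ 452.  -381.4  126.4] F [ 0.7 -0.6 -0.3] T [ 0.02  0.83 -0.04] w 42.0
off ex,ey,n -3.4 0.6 12.4 rot err [-0.001  0.002  0.002]
t 15.47 j [-0.56  0.26 -0.33 -0.35 -0.61 -0.34] p [ 452.8 -381.4  127. ] F [ 0.9 -0.7  0.2] T [0.02 0.8  0.02] w 42.1
off ex,ey,n -2.4 0.7 12.6 rot err [0.    0.001 0.   ]
-0.05 -0.04 1.49 -0 -0 -0; -0.04 -0.05 1.49 -0 -0 -0; -0.05 -0.04 1.49 -0 -0.001 -0; -0.05 -0.04 1.49 -0 0 -0
```

View pics/w9.png

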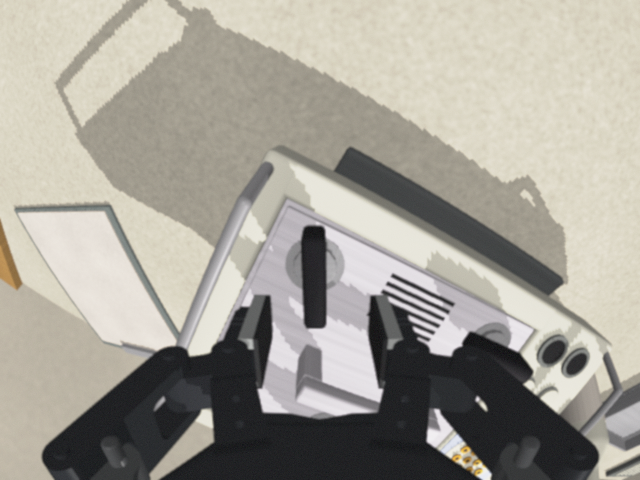

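Bar at (313,277), collar (314,262): about 3 mm left, so -0.32 cm in tool y. The top and low left bars are off view but unchanged, and the right guard is well outside the finger.

Emit:
move_arm(deltas="0 -0.08 1.5 0 0 0; 0 -0.08 1.5 0 0 0; 0 -0.08 1.5 0 0 0; 0 -0.08 1.5 0 0 0; 0 0 0 0 0 0")

```text
clock: 16.1
position: [479.3, -385.4, 71.9]
ee_rot: [-0.205, 0.955, -0.058, 0.206]
contact_force: [-0.7, -0.3, -0.4]
gripper_width: 42.2
```

Emit:
move_arm(deltas="0 0 0 0 0 0; 0 0 0 0 0 0; 0 0 0 0 0 0; 0 0 0 0 0 0", grip=0.5)

```text
clock: 16.6
position: [479.3, -385.9, 74.5]
ee_rot: [-0.205, 0.955, -0.059, 0.208]
contact_force: [-2.0, 1.7, 3.2]
gripper_width: 12.0
```

Run:
```python
from h import *
chk(LR,28); im,P=wshot('w10')
```

```text
t 16.6 j [-0.54  0.37 -0.33 -0.4  -0.52 -0.29] p [ 479.3 -385.9   74.5] F [-2.   1.7  3.2] T [0.42 1.   0.25] w 12.0
off ex,ey,n -0.3 -2.1 -46.3 rot err [ 0.001 -0.     0.001]
```

View pics/w10.png

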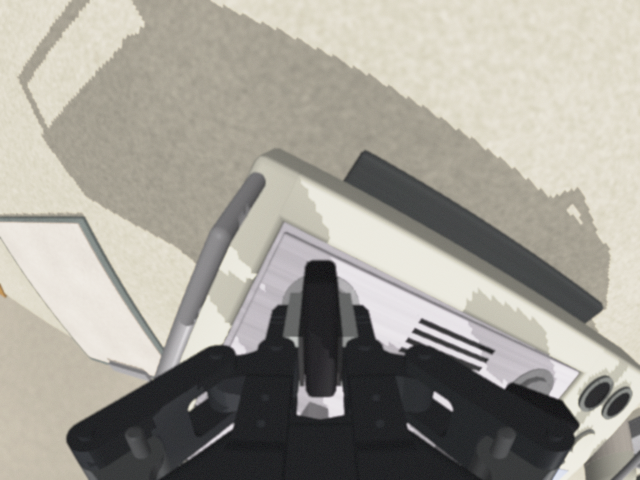

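Gripped (12 mm). Turning 62 degrees plus a touch.

Emit:
move_arm(deltas="0 0 0 0 0 -0.17; 0 0 0 0 0 -0.17; 0 0 0 0 0 -0.17; 0 0 0 0 0 -0.17; 0 0 0 0 0 -0.17; 0 0 0 0 0 -0.17; 0 0 0 0 0 -0.1; 0 0 0 0 0 0")

```text
clock: 17.65
position: [480.9, -387.2, 75.3]
ee_rot: [-0.68, 0.701, -0.162, 0.145]
contact_force: [2.2, 0.2, 2.1]
gripper_width: 12.0
```

Run:
```python
from h import *
chk(LR,90); im,P=wshot('w11')
```

```text
t 17.65 j [-0.54  0.37 -0.32 -0.4  -0.52  0.82] p [ 480.9 -387.2   75.3] F [2.2 0.2 2.1] T [-0.03  0.09 -0.49] w 12.0
off ex,ey,n 1.6 -3.2 -46.3 rot err [ 0.004  0.003 -0.034]
```

View pics/w11.png

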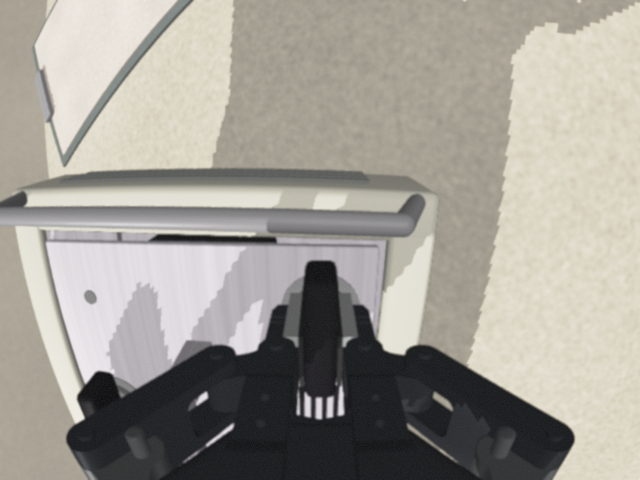

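All three screws read at or just past level. Now release, rise, and go over the handle.

Emit:
move_arm(deltas="0 0 0 0 0 0.03; 0 0 0 0 0 0; 0 0 -1.5 0 0 0; 0 0 -2.3 0 0 0; 0 0 -2.3 0 0 0; -1.7 -1.4 -0.5 0 0 0; -1.7 -1.5 -0.5 0 0 0; -1.7 -1.5 0 0 0 0; -1.7 -1.5 0 0 0 0; 0 0 0 0 0 0; 0 0 0 0 0 0", grip=4.6)

```text
clock: 19.08
position: [506.3, -319.2, 163.1]
ee_rot: [-0.67, 0.71, -0.158, 0.147]
contact_force: [-0.5, -0.0, -0.0]
gripper_width: 45.8
```

Run:
```python
from h import *
im,P=wshot('w12'); s,p,Rm=pr(); tl=(P-p)@Rm; g=im['pixels'].mean(-1)
it=eyes.get_image('top'); save(it,'top2'); Pt=cloud(it); 
c=np.array([533.,-317,121.9]); n=nn
Q=P[60:300,150:500].reshape(-1,3); Q=Q[np.isfinite(Q[:,0])]; c1,n1,b=plane(Q); print('plane',c1.round(1),n1.round(4),b,len(Q))
for PP,gg in ((P,g),(Pt,it['pixels'].mean(-1))):
    with np.errstate(invalid='ignore'):
        h=(PP-c)@n; m=(abs((PP-c)@ex)<35)&(abs((PP-c)@ey)<70)&(h>38)&(h<52)&(gg>60)
    q=PP[m]; uv=np.c_[(q-c)@ex,(q-c)@ey].astype(np.float32)
    if len(q): r=cv2.minAreaRect(uv); print('handle',len(q),np.round(r[0],1),np.round(r[1],1),round(r[2],2),'h',np.percentile(h[m],[5,50,95]).round(1)); H=c+r[0][0]*ex+r[0][1]*ey+39*n; print('tool rel',((H-p)@Rm).round(1))
    bars(PP,gg,c,n,dark=60)
```

```text
t 19.12 j [-0.37  0.21 -0.35 -0.22 -0.61  0.47] p [ 506.2 -319.4  162.9] F [-0.7 -0.   0.3] T [0.05 0.85 0.  ] w 46.3
plane [ 526.  -368.6  120.2] [-0.4217  0.0259  0.9064] 65004 83659
handle 4559 [-3.8 -0.6] [ 14.2 100. ] 1.22 h [43.6 44.9 45.9]
tool rel [-3.5 -3.1  9.4]
bar [424. 149.] 2397 rect [-61.9 -71.6] mean [-60.9 -72. ] size [12.4 51.6] ang -89.0 h95 32.8 mid24 [ 462.4 -384.3  117.6]
bar [216. 268.] 1911 rect [54.9 -0.6] mean [54.1 -2.8] size [12.  51.9] ang -88.7 h95 32.9 mid24 [ 572.6 -320.1  166.8]
handle 220 [-4.1 22.7] [15.7 55.7] 1.11 h [39.5 44.9 48.6]
tool rel [-26.8  -2.8   9.3]
bar [445. 257.] 213 rect [56.5  1.1] mean [57.6  0.9] size [15.2 54.1] ang 89.8 h95 35.2 mid24 [ 574.1 -318.5  167.4]
bar [409. 310.] 96 rect [-64.2  62.8] mean [-61.5  57.3] size [14.7 38.6] ang 82.4 h95 34.7 mid24 [ 468.8 -249.9  116.6]
bar [480. 313.] 85 rect [-60.6 -81.5] mean [-59.6 -84. ] size [33.4 14.2] ang 79.6 h95 35.1 mid24 [ 462.8 -394.2  118.1]
```

View pics/w12.png

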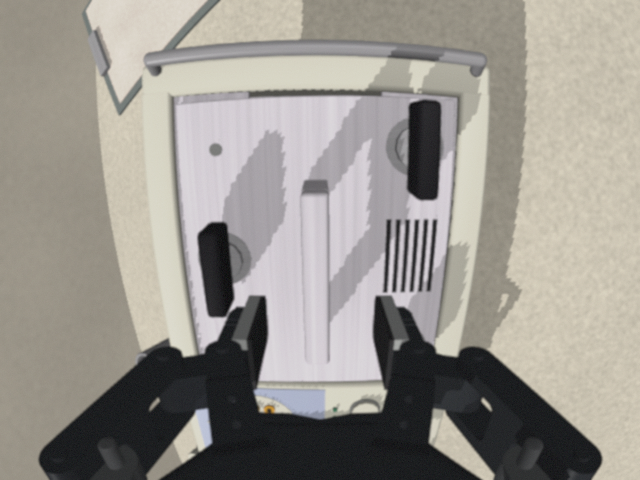

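View pics/top2.png

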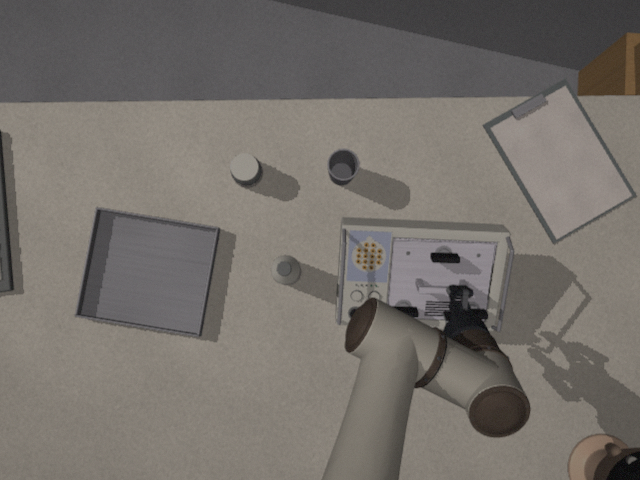

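All bars are level: low right (424,149), top (216,268), with the top view agreeing. The handle is at x=315, 3 mm off centre. Going down onto it.

Emit:
move_arm(deltas="-0.1 -0.1 1.6 0 0 0; -0.1 -0.1 1.6 0 0 0; -0.1 -0.1 1.5 0 0 0; 0 0 1.2 0 0 0; 0 0 0 0 0 0")

```text
clock: 19.8
position: [534.5, -317.6, 108.9]
ee_rot: [-0.671, 0.71, -0.157, 0.146]
contact_force: [-0.0, 0.8, -0.1]
gripper_width: 46.0
```

Emit:
move_arm(deltas="0 0 0 0 0 0; 0 0 0 0 0 0; 0 0 0 0 0 0; 0 0 0 0 0 0; 0 0 0 0 0 0", grip=0.5)

```text
clock: 20.42
position: [534.1, -317.8, 111.1]
ee_rot: [-0.67, 0.71, -0.158, 0.147]
contact_force: [-5.6, 0.9, 5.5]
gripper_width: 13.1
```

Run:
```python
from h import *
pr(); im,P=wshot('w13')
```

```text
t 20.43 j [-0.35  0.31 -0.36 -0.25 -0.5   0.49] p [ 534.1 -317.8  111.1] F [-5.6  0.9  5.5] T [0.53 1.57 0.15] w 13.1
```

View pics/w13.png

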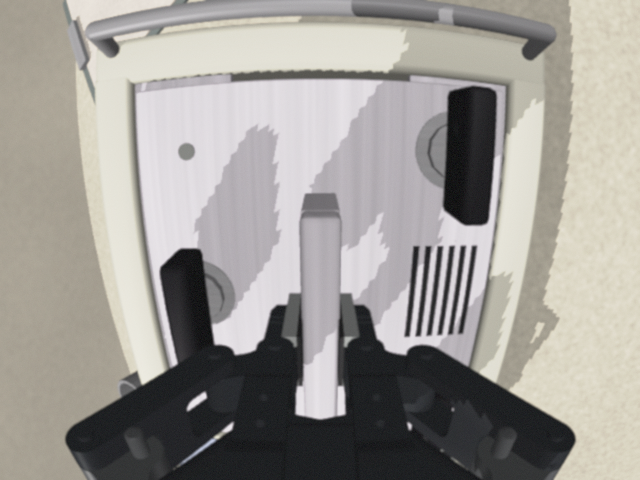

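Handle gripped (13.1 mm). Lifting slowly along the normal.

Emit:
move_arm(deltas="0 0 -0.3 0 0 0; 0 0 -0.4 0 0 0; 0 0 -0.5 0 0 0; 0 0 -0.6 0 0 0; 0 0 -0.8 0 0 0; 0 0 -1 0 0 0")

```text
clock: 21.22
position: [519.2, -316.8, 143.8]
ee_rot: [-0.67, 0.71, -0.158, 0.147]
contact_force: [0.3, 0.4, -5.0]
gripper_width: 13.2
```

Run:
```python
from h import *
pr(); im,P=wshot('w14')
```

```text
t 21.23 j [-0.36  0.25 -0.35 -0.23 -0.56  0.47] p [ 519.2 -316.8  143.8] F [ 0.3  0.4 -5. ] T [0.1  1.48 0.  ] w 13.2
```

View pics/w14.png

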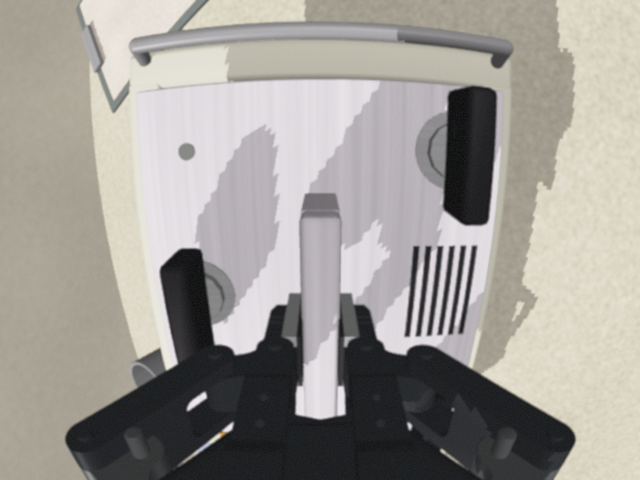

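The cover is out cleanly (5 N more load, same place in the gripper). Now plan the carry to the tray.

Run:
```python
from h import *
s,p,Rm=pr()
it=eyes.get_image('top'); P=cloud(it)
q=P[(P[...,0]>400)&(P[...,0]<720)&(P[...,1]>130)&(P[...,1]<470)&(P[...,2]>20)&(P[...,2]<36)]
print(cv2.minAreaRect(q[:,:2].astype(np.float32)))
f=P[(abs(P[...,0]-562)<70)&(abs(P[...,1]-297)<80)]; print('floor',np.median(f[:,2]),'table',np.median(P[(abs(P[...,0]-500)<40)&(abs(P[...,1]-80)<40)][:,2]))
A=p+50*nn; 
poses=[(p+15*nn,Rm),(p+32*nn,Rm),(A,Rm)]
for i in range(1,5): poses.append((A+np.array([0,0,28*i]),Rm))
B=A+np.array([0,0,112]); 
th=np.radians(-10.3); ty=np.array([-np.sin(th),np.cos(th),0]); z=np.array([0,0,-1.]); x=-ty; S=np.c_[x,np.cross(z,x),z]
C=np.array([562.7,297.1,B[2]-20]); rv=R.from_matrix(Rm.T@S).as_rotvec(); print('rv',rv,'B',B)
r0,a0=np.hypot(*B[:2]),np.arctan2(B[1],B[0]); r1,a1=np.hypot(*C[:2]),np.arctan2(C[1],C[0]); N=19
for i in range(1,N+1):
    t=i/N; u=.75*(t*t*(3-2*t))+.25*t; a=a0+(a1-a0)*u; r=r0+(r1-r0)*u
    poses.append((np.array([r*np.cos(a),r*np.sin(a),B[2]+(C[2]-B[2])*u]),Rm@R.from_rotvec(rv*u).as_matrix()))
w=rows(poses,p,Rm).split('; ')
print('; '.join(w[:8]));print('; '.join(w[8:17]));print('; '.join(w[17:]))
```

```text
t 21.27 j [-0.36  0.25 -0.35 -0.23 -0.56  0.47] p [ 519.5 -317.2  145.5] F [-0.5  0.6 -4.2] T [-0.02  1.35  0.  ] w 13.1
((563.609130859375, 297.0872802734375), (272.37921142578125, 240.81777954101562), 79.65715789794922)
floor 6.019158683785463 table 1.1023446335925655
rv [-0.43665513  0.02223664  0.12086806] B [ 498.45328007 -315.8824269   302.89299058]
0 -0 -1.5 0 0 0; 0.01 -0.01 -1.7 0 0 0; -0 -0 -1.8 0 0 0; 0.01 -1.19 -2.54 0 0 0; 0.01 -1.18 -2.53 0 0 0; 0.02 -1.19 -2.54 0 0 0; 0.01 -1.18 -2.54 0 0 0; -1.01 -0.57 0.31 -0.008 0 0.002
-1.61 -0.87 0.45 -0.014 0.001 0.004; -2.21 -1.07 0.56 -0.017 0.001 0.005; -2.75 -1.19 0.6 -0.021 0.001 0.006; -3.25 -1.2 0.59 -0.025 0.001 0.006; -3.71 -1.12 0.54 -0.027 0.002 0.008; -4.1 -0.92 0.46 -0.029 0.001 0.008; -4.39 -0.65 0.36 -0.03 0.002 0.008; -4.59 -0.33 0.25 -0.032 0.001 0.009; -4.67 0.05 0.16 -0.031 0.002 0.009
-4.63 0.44 0.08 -0.031 0.001 0.008; -4.48 0.79 0.03 -0.031 0.002 0.009; -4.22 1.1 -0.01 -0.029 0.002 0.008; -3.86 1.31 -0.01 -0.027 0.001 0.007; -3.41 1.44 0.01 -0.024 0.001 0.007; -2.9 1.44 0.01 -0.022 0.001 0.006; -2.33 1.31 0.04 -0.017 0.001 0.005; -1.73 1.07 0.04 -0.013 0.001 0.004; -1.07 0.71 0.03 -0.009 0 0.002
```

Emit:
move_arm(deltas="0 0 -1.5 0 0 0; 0 0 -1.7 0 0 0; 0 0 -1.8 0 0 0; 0 -1.2 -2.5 0 0 0; 0 -1.2 -2.5 0 0 0; 0 -1.2 -2.5 0 0 0; 0 -1.2 -2.5 0 0 0; -1 -0.6 0.3 -0.008 0 0.002")

```text
clock: 22.32
position: [508.0, -306.6, 303.8]
ee_rot: [-0.669, 0.711, -0.159, 0.146]
contact_force: [0.2, 0.3, -5.2]
gripper_width: 12.7
```

Emit:
move_arm(deltas="-1.6 -0.9 0.45 -0.014 0.001 0.004; -2.2 -1.1 0.55 -0.017 0.001 0.005; -2.75 -1.2 0.6 -0.021 0.001 0.006; -3.25 -1.2 0.6 -0.025 0.001 0.006; -3.7 -1.1 0.55 -0.027 0.002 0.008; -4.1 -0.9 0.45 -0.029 0.001 0.008; -4.4 -0.65 0.35 -0.03 0.002 0.008; -4.6 -0.3 0.25 -0.032 0.001 0.009; -4.7 0 0.15 -0.031 0.002 0.009")

```text
clock: 23.45
position: [616.6, 2.1, 287.9]
ee_rot: [-0.659, 0.746, -0.072, 0.067]
contact_force: [0.7, -0.2, -5.9]
gripper_width: 12.9
```

Emit:
move_arm(deltas="-4.6 0.45 0.1 -0.031 0.001 0.008; -4.5 0.8 0 -0.031 0.002 0.009; -4.2 1.1 0 -0.029 0.002 0.008; -3.9 1.3 0 -0.027 0.001 0.007; -3.4 1.4 0 -0.024 0.001 0.007; -2.9 1.4 0 -0.022 0.001 0.006; -2.3 1.3 0 -0.017 0.001 0.005; -1.7 1.1 0 -0.013 0.001 0.004; -1.1 0.7 0 -0.009 0 0.002; 0 0 0 0 0 0")

```text
clock: 24.7
position: [565.3, 297.9, 282.0]
ee_rot: [-0.641, 0.768, 0.001, -0.0]
contact_force: [0.1, -0.4, -4.9]
gripper_width: 13.3
```

```bash
cat >> h.py <<'E'
th=np.radians(-10.3); ty=np.array([-np.sin(th),np.cos(th),0]); _z=np.array([0,0,-1.]); TR=np.c_[-ty,np.cross(_z,-ty),_z]
TC=np.array([562.9,297.1,0])
E
python3 - <<'E'
from h import *
s,p,Rm=pr(); print(R.from_matrix(TR.T@Rm).as_rotvec().round(3))
im,P=wshot('w15'); it=eyes.get_image('top'); save(it,'top3'); sc=eyes.get_image('scene'); save(sc,'scene3')
s,p,Rm=pr()
print(line(TC+[0,0,60],TR,8))
# cover plane in the wrist view
tl=(P-p)@Rm; Q=tl[80:290,130:500].reshape(-1,3); Q=Q[np.isfinite(Q[:,0])]; Q=Q[(Q[:,2]<25)&(Q[:,2]>-35)]; c,n,b=plane(Q); print('cover plane in tool',c.round(1),n.round(4),b,len(Q))
E
```

```text
t 24.7 j [ 0.74  0.37  0.18 -0.   -1.38 -0.92] p [565.3 297.9 282. ] F [ 0.1 -0.4 -4.9] T [-0.05 -0.03  0.03] w 13.3
[-0.003 -0.001 -0.   ]
t 24.85 j [ 0.73  0.37  0.18 -0.   -1.38 -0.92] p [565.7 296.7 282.2] F [ 0.2  0.4 -4.8] T [-0.02 -0.05 -0.07] w 13.2
0 0.03 2.78 0 0 -0; 0.01 0.03 2.78 0.001 0 -0; 0 0.03 2.77 -0 0 -0; 0 0.03 2.78 0 0 -0.001; 0.01 0.03 2.78 0 0.001 0; -0 0.03 2.78 0.001 -0 0; -0 0.04 2.77 0 -0 -0; -0 0.03 2.78 0 -0 -0
cover plane in tool [ 52.7  -6.1 -10.1] [-4.0e-04 -2.8e-03  1.0e+00] 59677 63646
```

View pics/top3.png

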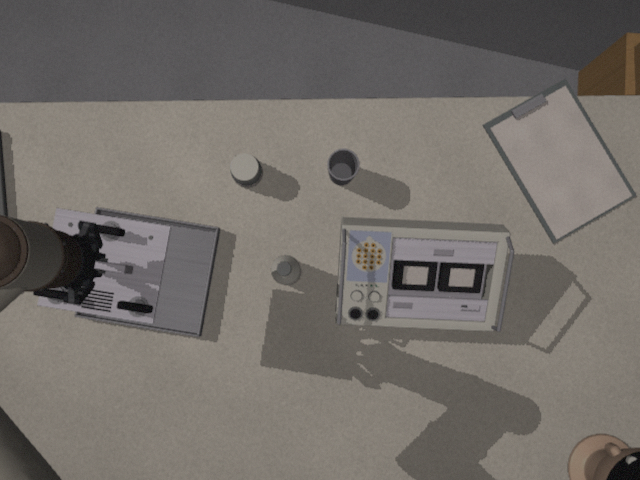

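View pics/w15.png

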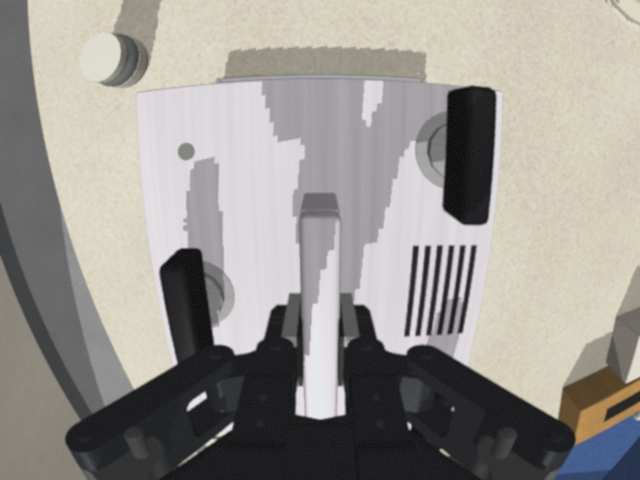

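The top view shows the empty bay, with the bottle, jar and cup where they were. The cover is held level, with its top face 10 mm above the reported TCP plane. Lowering to just over the rim.

Emit:
move_arm(deltas="0 0.03 2 0 0 0; 0 0.03 3 0 0 0; 0 0.03 3.6 0 0 0; 0 0.03 3.6 0 0 0; 0 0.03 3.5 0 0 0; 0 0.03 3 0 0 0; 0 0.03 2 0 0 0; 0 0.04 1.5 0 0 0; 0 0 0 0 0 0")

```text
clock: 25.98
position: [562.1, 297.3, 59.1]
ee_rot: [-0.64, 0.768, 0.001, -0.002]
contact_force: [-0.2, -0.1, -5.0]
gripper_width: 12.7
```

Run:
```python
from h import *
im,P=wshot('w16'); it=eyes.get_image('top'); save(it,'top4'); s,p,Rm=pr()
print(R.from_matrix(TR.T@Rm).as_rotvec().round(3))
for nm,Q in (('top',cloud(it)),('wrist',P)):
    q=Q[(abs(Q[...,0]-563)<170)&(abs(Q[...,1]-297)<170)&(abs(Q[...,2]-p[2]-10)<5)]
    r=cv2.minAreaRect(q[:,:2].astype(np.float32)); print(nm,len(q),r,np.median(q[:,2]))
    q=Q[(abs(Q[...,0]-563)<170)&(abs(Q[...,1]-297)<170)&(Q[...,2]>24)&(Q[...,2]<34)]
    if len(q)>50: print(' rim',len(q),cv2.minAreaRect(q[:,:2].astype(np.float32)))
```

```text
t 26.07 j [ 0.74  0.53 -0.14 -0.   -0.9  -0.92] p [563.3 298.5  61. ] F [ 0.7  0.6 -4.9] T [ 0.01 -0.06 -0.06] w 12.8
[-0.001 -0.002  0.   ]
top 4402 ((562.8050537109375, 298.1748046875), (200.67723083496094, 170.09878540039062), 79.83873748779297) 70.8067666957993
 rim 943 ((563.3471069335938, 296.89202880859375), (271.579345703125, 240.4528350830078), 79.70213317871094)
wrist 72313 ((562.3945922851562, 297.528076171875), (199.86781311035156, 170.93865966796875), 79.998779296875) 69.52592203894861
 rim 11261 ((559.6256103515625, 274.9889221191406), (225.94598388671875, 240.86647033691406), 79.75952911376953)
```

View pics/w16.png

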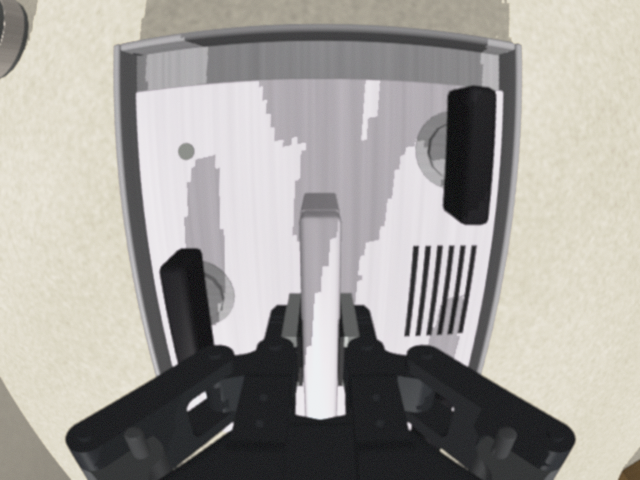

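View pics/top4.png

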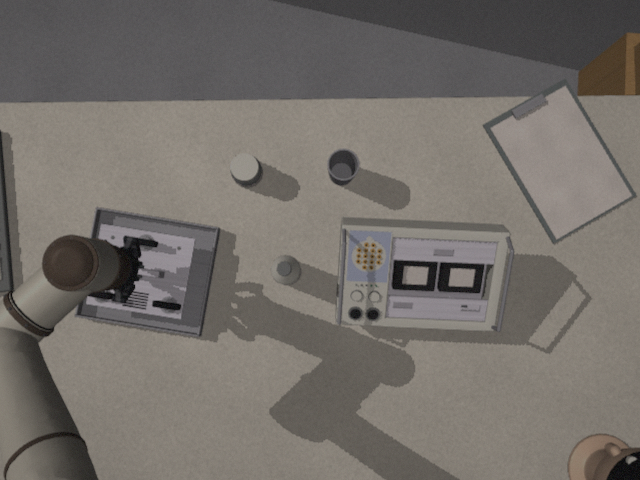

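The cover centre (562.8, 298.2) matches the rim centre (563.3, 296.9) and the yaw agrees within 0.3 degrees. Lowering gently.

Emit:
move_arm(deltas="0 0 0.8 0 0 0; 0 0 1 0 0 0; 0 0 1 0 0 0; 0 0 0.8 0 0 0; 0 0 0.5 0 0 0; 0 0 0.3 0 0 0; 0 0 0 0 0 0; 0 0 0.15 0 0 0; 0 0 0.15 0 0 0")

```text
clock: 27.2
position: [562.5, 298.4, 13.3]
ee_rot: [-0.641, 0.768, 0.001, -0.0]
contact_force: [0.0, 0.1, -5.1]
gripper_width: 12.5
```

```bash
python3 -c "
from h import *
pr()"
```

```text
t 27.2 j [ 0.74  0.59 -0.18 -0.   -0.81 -0.92] p [562.5 298.4  13.3] F [ 0.   0.1 -5.1] T [-0.   -0.06  0.  ] w 12.5
```

Emit:
move_arm(deltas="0 0 0.1 0 0 0; 0 0 0.1 0 0 0; 0 0 0 0 0 0")

```text
clock: 27.58
position: [562.4, 298.4, 12.0]
ee_rot: [-0.641, 0.768, 0.001, -0.0]
contact_force: [-3.0, -0.5, 2.8]
gripper_width: 13.0
```

Contact at TCP z = 12 mm (load went from -5 to +3 N), which matches the tongues standing on the floor. Letting go.

Emit:
move_arm(deltas="0 0 0 0 0 0; 0 0 0 0 0 0; 0 0 0 0 0 0; 0 0 0 0 0 0", grip=4)

```text
clock: 28.08
position: [562.5, 298.4, 11.1]
ee_rot: [-0.641, 0.768, 0.001, -0.0]
contact_force: [0.5, 0.1, 0.3]
gripper_width: 40.5
```

Run:
```python
from h import *
im,P=wshot('w17'); s,p,Rm=pr()
tl=(P-p)@Rm; Q=tl[80:290,180:430].reshape(-1,3); Q=Q[np.isfinite(Q[:,0])]; c,n,b=plane(Q); print('cover plane in tool',c.round(1),n.round(4),b,len(Q))
```

```text
t 28.12 j [ 0.74  0.59 -0.18 -0.   -0.8  -0.92] p [562.5 298.4  11.1] F [-0.  -0.3  0.3] T [-0.02 -0.05  0.  ] w 39.5
cover plane in tool [ 55.4  -6.5 -11.5] [ 0.001  -0.0019  1.    ] 46958 52293
```

View pics/w17.png

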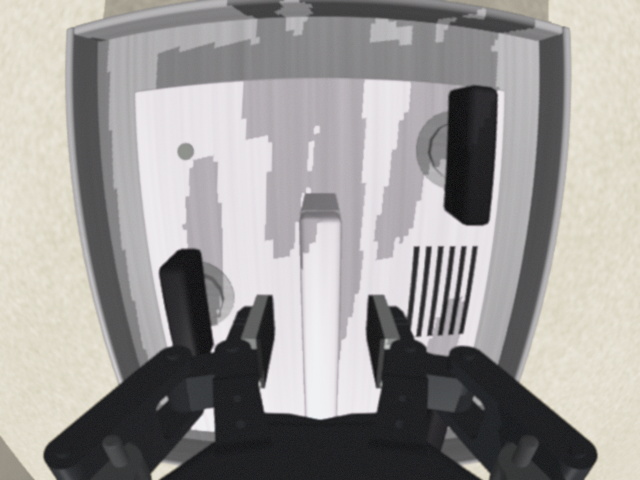

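Cover released and flat, handle free between the open fingers at (320,310). Rising clear.

Emit:
move_arm(deltas="0 0 -1 0 0 0; 0 0 -2 0 0 0; 0 0 -3 0 0 0; 0 0 -4 0 0 0; 0 0 -4 0 0 0; 0 0 -4 0 0 0; 0 0 -3 0 0 0; 0 0 -1 0 0 0; 0 0 0 0 0 0")

```text
clock: 29.25
position: [562.7, 298.0, 231.2]
ee_rot: [-0.641, 0.768, 0.002, -0.0]
contact_force: [0.4, 0.0, -1.0]
gripper_width: 39.7
```

Run:
```python
from h import *
s,p,Rm=pr(); im,P=wshot('w18'); it=eyes.get_image('top'); save(it,'top5'); sc=eyes.get_image('scene'); save(sc,'scene5')
m=(abs(P[...,0]-563)<110)&(abs(P[...,1]-298)<115)&(abs(P[...,2]-22)<5); q=P[m]; print(len(q),cv2.minAreaRect(q[:,:2].astype(np.float32)),plane(q))
Q=cloud(sc)
for nm,(x0,x1,y0,y1,z0,z1) in dict(bottle=(520,620,-60,40,20,205),jar=(740,840,30,130,20,80),cup=(740,840,-180,-80,40,110)).items():
    q=Q[(Q[...,0]>x0)&(Q[...,0]<x1)&(Q[...,1]>y0)&(Q[...,1]<y1)&(Q[...,2]>z0)&(Q[...,2]<z1)]; print(nm,len(q),q.min(0).round(),q.max(0).round(),np.median(q,0).round())
```

```text
t 29.25 j [ 0.74  0.39  0.09 -0.   -1.27 -0.92] p [562.7 298.  231.2] F [ 0.4  0.  -1. ] T [-0.07  0.05 -0.  ] w 39.7
25003 ((563.0105590820312, 297.9031982421875), (219.84544372558594, 229.4744873046875), 0.08210264146327972) (array([563.85517173, 292.4146056 ,  22.41100734]), array([5.63164941e-04, 2.50986437e-04, 9.99999810e-01]), np.int64(24416))
bottle 965 [544. -36.  20.] [595.  24. 197.] [577. -12. 113.]
jar 737 [750.  46.  20.] [815. 113.  80.] [793.  75.  69.]
cup 766 [ 741. -161.   40.] [810. -95. 109.] [ 770. -126.   80.]
```

View pics/scene5.png

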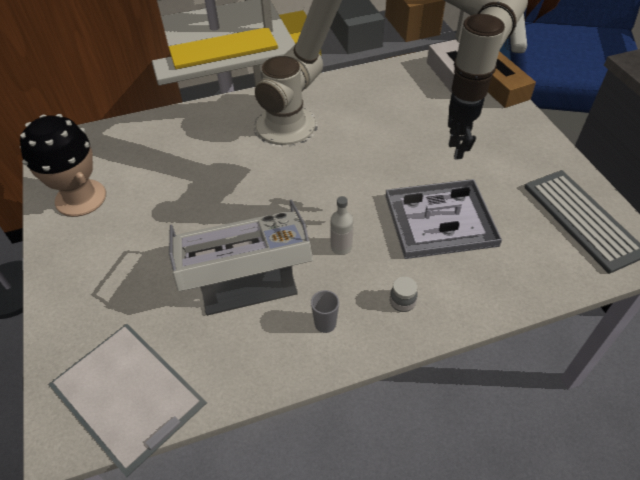

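View pics/w18.png

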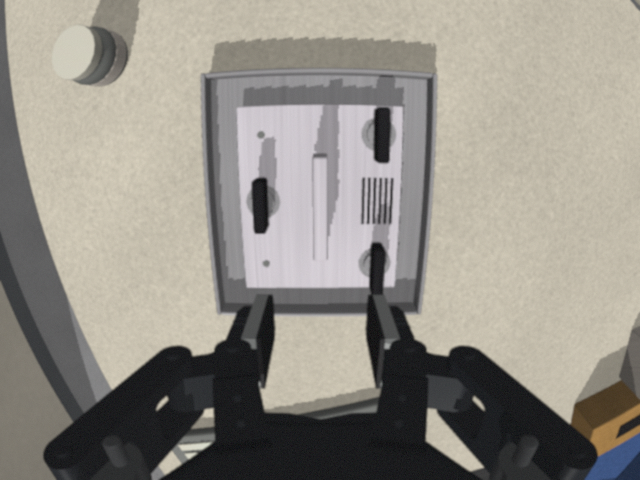

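The cover lies flat inside the tray with its handle up: plane level within 0.05 degrees, top face at z = 22.4 mm, and clear of all four walls. All three bars are level, the gripper is clear, and the bystanders haven't moved. Handing in.

```bash
python3 -c "
from h import *
print(arm.job_done()); pr()"
```

```text
the job is handed in; nothing more can be done
None
the job is handed in; nothing more can be done
```

The battery bay is open and the job was handed in at about 29 s of the 72 s allowed. I turned the lower left, upper and lower right thumbscrews anticlockwise until their bars lay level. Then I took the cover by its handle, lifted it straight out along its normal, laid it in the steel tray and let go.

**Last checks:**
- **Cover:** it lies handle up in the tray, level within about 0.05 degrees, with its top at 22.4 mm against about 21.5 mm expected. It is clear of all four walls, and all three bars are still level.
- **Bystanders:** the bottle, jar and cup measure where they stood at the start, to within a few mm.
- **Arm:** it ended about 230 mm up, with the gripper open and touching nothing. The highest force I read was about 8 N, sampled only at the end of each move and between moves.

**What disagreed:**
- **Fingertips:** they turned out to sit about 31–35 mm behind the reported TCP. The first grip therefore closed in the air above the lower left bar. I measured the offset in the wrist depth picture and went lower by that much for every later grasp.
- **Screw positions:** my early estimates were up to about 3 mm off sideways, and I corrected them from close wrist views before each grasp.
- **Final cover outline:** the last outline fit on the cover in the tray mixed in some tray points (about 220 x 229 mm). For its position I relied on the fit taken just before lowering, about 1 mm from the tray's centre, and on the final pictures.

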